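Make up two condiment caddies

ROBOT

A 6-joint arm with a two-finger parallel gripper is mounted at the origin on the work surface. World frame = base frame: x ahead of the robot, y to its left, z up, the work surface at z = 0. Lengths are in m, angles in rad, forces in N, time in s.
With the tool pointing down it reaches from about 0.375 to 0.9 m from the base axis. Payload 3.1 kg.
Tool frame: the origin (TCP) lies at the very end of the fingers, on their centre line; the grasp point (between the pads) lies 19 mm behind it; z points along the fingers, y is the direction in which the jaws open and shut (so a half turn about z gives the same grasp; the last joint's range is limited). The gripper opens to 85 mm and grips with 20 to 120 N. Pads are 22 mm wide; open, the fingers measure 114 mm over their backs; the gripper's body (76 mm by 85 mm) begins 54 mm behind the grasp point. The pads swing forward as they close: fully open they stand 13 mm farther back than shut.
Start: joints at [1.006, 0.527, 1.433, -0, 1.181, -0.178], TCP at [0.236, 0.579, 0.231] pointing down, gripper open.
Joint ranges: [-3.08, 3.08], [-0.75, 2.2], [0.22, 2.44], [-1.43, 4.57], [0, 2.65], [-2.85, 2.85]. Speed limits (rad/s): [2.79, 2.79, 3.14, 3.14, 3.14, 3.14].

INTERFACE

Orientations are given as a unit quaternion [x, y, z, w].
In Python, from station import * gives the robot as it stands.
- The arm moves only by the tool jog_arm, never from a script. Its argument "motion" is a list of rows, each a list of 5 numbers: the shift along the world's x, y, z in cm, then the turn about the world's z in degrees, then the closure in counts, from 0 (fully open) to 255 (shut). In form: [[tx, ty, tz, yaw, jaw], ...]. A call has 1 to 10 rows; each row shifts and turns the pose as measured when the row begins; what a row does not reach is not made up. A row lasts 1/12 s, in which the tool goes at most 41.7 mm and 7.16 degrees, less where a joint would pass 70% of its speed; a pose out of reach is approached as far as the arm can. A call with a gripper value outside its range is refused whole. The fingers move at their own pace and stop on an object; "squeeze" is the grip in N (left out, the last holds). Time passes only in rows, so rows that do not move let the fingers close. It gives the time, the measured TCP pose, the force and the opening at its end, in the units of the state.
- sense(): the state, without advancing time (a new reading comes with each control period).
- snapshot(name): name is "scene" or "top"; returns a dict with "img" (384x512x3 uint8, red, green, blue), "depth" (384x512 float32, m along the optical axis (not along the pixel's ray), 0 where there is no reading), "intrinsics" (3x3 intrinsics, pixels), "dist_coeffs" ([k1, k2, p1, p2, k3] as OpenCV has them; the pictures are not rectified), "eye" and "attitude" of the camera in the world. Camera axes: x right, y down, z forward; pixel columns grow to the right and rows downward; lengths in m; the calibration is good to about 2 mm. A picture is of the moment at which its call begins.
- sign_off(): hands the job in, once; it reports no verdict.
The state is a dict: "t": time; "q": joint angles; "qd": joint speeds; "tau": joint torques, N m; "tcp_pos": TCP position; "tool_rot": TCP orientation; "force": force on the tool from outside, world axes, zero at the start; "ft_torque": the same for the moment, N m; "finger_gap": opening from 0.0 (shut) to 1.0 (fully open).
Only numpy, scipy, OpenCV 4.12 (cv2) and the standard library are available. Lean on these libraries where they do the work, as an engineer would, in place of code of your own. Each camera call takes 0.05 s, during which the arm holds its last target.

TASK

Make up the two condiment caddies from the stock standing around them. In the three-bay caddy put the big dip pot in the bay beside the grip tab, the squeeze bottle in the middle and the shaker in the far bay; in the two-bay caddy put the tin in the bay beside the grip tab and the small dip pot in the other. Set each one down upright and flat in its bay without dropping it, and leave the pepper mill, the ramekin and the timer where they stand.

Things in the scene. Friction and masses are not known exactly. Their poses are not given: they have to be found in the camera images.
- caddy3: Long shallow black plastic caddy, 84 mm (x) by 246 mm (y), with three bays, fixed to the table. Origin at the centre of its underside, z up, bays in a row along its y. A flat grip tab (50 x 22 mm, 8 mm high) sticks out of its +y end wall. Floor 3 mm thick; outer walls and dividers 3 mm thick, tops 10 mm above the table; each bay is 78 mm square inside, bay centres 81 mm apart. Bay centres at y = +81 mm (beside the tab), 0 (middle) and -81 mm (far end), x = 0.
- caddy2: Short shallow black plastic caddy, 84 mm (x) by 165 mm (y), with two bays, fixed to the table. Origin at the centre of its underside, z up, bays in a row along its y. A flat grip tab (50 x 22 mm, 8 mm high) sticks out of its +y end wall. Floor 3 mm thick; outer walls and dividers 3 mm thick, tops 10 mm above the table; each bay is 78 mm square inside, bay centres 81 mm apart. Bay centres at y = +40.5 mm (beside the tab) and -40.5 mm (away from the tab), x = 0.
- big_pot_mid (a point): Big dip pot: plain white round pot with a flat lid, 58 mm in diameter, 60 mm high, loose, about 0.12 kg. Point at its centre, half-way up; z is its axis, up.
- small_pot_mid (a point): Small dip pot: the same kind of white lidded pot, 42 mm in diameter, 44 mm high, loose, about 0.06 kg. Point at its centre, half-way up; z is its axis, up.
- bottle_mid (a point): Squeeze bottle: round body 48 mm in diameter up to 64 mm, a screw cap 44 mm in diameter from 64 to 76 mm, then a pointed nozzle; 94 mm high in all, loose, about 0.16 kg. Point on its axis, half-way up (47 mm above its underside); z is its axis, up.
- shaker_mid (a point): Shaker: glass cylinder 42 mm in diameter up to 56 mm, then a domed metal top (43 mm) with a few small holes; 80 mm high in all, loose, about 0.13 kg. Point on its axis, half-way up (40 mm above its underside); z is its axis, up.
- tin_mid (a point): Rectangular lidded metal tin, 36 mm (its x) by 52 mm (its y), 60 mm high, loose (the lid does not come off), about 0.13 kg; the lid is 1 mm wider than the body. Point at its centre, half-way up.
- mill_mid (a point): Bystander: wooden pepper mill with a waist and a little metal ball on top, 54 mm in diameter, 126 mm high, loose. Point on its axis, half-way up.
- ramekin_mid (a point): Bystander: empty open metal ramekin, 68 mm across the rim, 36 mm high, loose. Point on its axis, half-way up.
- timer_mid (a point): Bystander: round kitchen timer with a bar grip on top, 64 mm in diameter, 47 mm high, loose. Point on its axis, half-way up.
Not all that is in view belongs to the job. Leave any orange look-alike of the part that bears big_pot_mid alone.

How it is judged:
At the end, for the whole second after the job is handed in: Each of the five stands upright (within 0.1 rad) on the floor of its own bay (height within 4 mm, centre within 22 mm of the bay's centre along each side, which is anywhere inside the bay), released and at rest (x of big_pot_mid in the frame of caddy3 between -0.022 and 0.022 m and y of big_pot_mid in the frame of caddy3 between 0.059 and 0.103 m and z of big_pot_mid in the frame of caddy3 between 0.029 and 0.037 m and angle between each of big_pot_mid, bottle_mid, shaker_mid, tin_mid, small_pot_mid's own z axis and vertical below 0.1 rad and linear speed of each of big_pot, bottle, shaker, tin, small_pot below 0.02 m/s and angular speed of each of big_pot, bottle, shaker, tin, small_pot below 0.3 rad/s and x of bottle_mid in the frame of caddy3 between -0.022 and 0.022 m and y of bottle_mid in the frame of caddy3 between -0.022 and 0.022 m and z of bottle_mid in the frame of caddy3 between 0.046 and 0.054 m and x of shaker_mid in the frame of caddy3 between -0.022 and 0.022 m and y of shaker_mid in the frame of caddy3 between -0.103 and -0.059 m and z of shaker_mid in the frame of caddy3 between 0.039 and 0.047 m and x of tin_mid in the frame of caddy2 between -0.022 and 0.022 m and y of tin_mid in the frame of caddy2 between 0.0185 and 0.0625 m and z of tin_mid in the frame of caddy2 between 0.029 and 0.037 m and x of small_pot_mid in the frame of caddy2 between -0.022 and 0.022 m and y of small_pot_mid in the frame of caddy2 between -0.0625 and -0.0185 m and z of small_pot_mid in the frame of caddy2 between 0.021 and 0.029 m); the robot touches nothing.
It fails at once if a bystander (mill, ramekin or timer) is moved by more than 20 mm or tipped over (distance of any of mill_mid, ramekin_mid, timer_mid from where it was at the start of the episode above 0.02 m or angle between any of mill_mid, ramekin_mid, timer_mid's own z axis and vertical above 0.4 rad).
It fails at once if one of the five is dropped: it falls faster than 0.7 m/s (a fall of about 25 mm) out of the fingers ((linear speed of big_pot above 0.7 m/s and contact force between big_pot and the fingers below 0.01 N) or (linear speed of bottle above 0.7 m/s and contact force between bottle and the fingers below 0.01 N) or (linear speed of shaker above 0.7 m/s and contact force between shaker and the fingers below 0.01 N) or (linear speed of tin above 0.7 m/s and contact force between tin and the fingers below 0.01 N) or (linear speed of small_pot above 0.7 m/s and contact force between small_pot and the fingers below 0.01 N)).
It also fails if it takes over 138 s, if anything falls off the work surface, if the arm or the gripper's body presses on something with over 40 N, if the wrist force passes 120 N, or if a joint passes its speed limit or range.

## Working session

There is one attempt and no reset: what is moved stays moved. The work goes in short steps, Python scripts to look and compute and a tool call to move; the robot and the scene stay as the last step left them, time stands still between calls to the robot, and variables do not carry over. Pictures are saved under pics/ and viewed, and the job is handed in when it is done.

Besides the shell and the picture viewer there is one more tool, called after ">>>" as name(argument=value, ...), one argument or row to a line, values as JSON. jog_arm: Moves the arm, as the interface text tells. Its arguments: {"type":"object","properties":{"motion":{"type":"array","items":{"type":"array","items":{"type":"number"}}},"squeeze":{"type":"number"}},"required":["motion"]}

```bash
ls; mkdir -p pics
cat > h.py <<'E'
from station import *
import numpy as np, cv2
from scipy.spatial.transform import Rotation as R
def cam(n):
    s=snapshot(n); K=np.array(s["intrinsics"]).reshape(3,3); D=np.array(s["dist_coeffs"],float)
    a=np.array(s["attitude"]); Rm=a if a.shape==(3,3) else R.from_quat(a).as_matrix()
    return s["img"],s["depth"],K,D,np.array(s["eye"]),Rm
def cloud(c):
    img,d,K,D,e,Rm=c; h,w=d.shape
    u,v=np.meshgrid(np.arange(w),np.arange(h))
    p=cv2.undistortPoints(np.stack([u,v],-1).reshape(-1,1,2).astype(np.float64),K,D).reshape(h,w,2)
    P=np.dstack([p[...,0]*d,p[...,1]*d,d])
    W=P@Rm.T+e; W[d==0]=np.nan
    return W
E
python3 - <<'E'
from h import *
for n in("scene","top"):
    c=cam(n); cv2.imwrite(f"pics/{n}0.png",cv2.resize(c[0][...,::-1],(800,600))); print(n,c[4],c[5].round(3).tolist(),c[2].tolist(),c[3])
    np.savez(f"{n}0.npz",img=c[0],W=cloud(c),d=c[1])
print(sense())
E
```

```text
pics
scene [ 1.05938785 -0.88704292  0.83832607] [[0.869, 0.312, -0.383], [0.494, -0.543, 0.679], [0.004, -0.78, -0.626]] [[414.6577767867905, 0.0, 262.68201596581713], [0.0, 414.6577767867905, 193.34962704555412], [0.0, 0.0, 1.0]] [-0.00661881  0.          0.          0.          0.        ]
top [ 0.45527632 -0.03298078  1.4221074 ] [[0.024, -0.996, 0.092], [-1.0, -0.025, -0.017], [0.019, -0.091, -0.996]] [[454.8837383887112, 0.0, 257.0049823645062], [0.0, 454.8837383887112, 194.38248084619974], [0.0, 0.0, 1.0]] [-0.13488621  0.          0.          0.          0.        ]
{'t': 0.1, 'q': array([ 1.00548560e+00,  5.28383061e-01,  1.43377753e+00, -1.85677321e-05,
        1.18141741e+00, -1.78513056e-01]), 'qd': array([ 3.38705090e-04, -1.37183663e-03, -3.26667588e-03, -3.25336554e-05,
        1.86016041e-03,  5.86936594e-04]), 'tau': array([ 3.61893526e-04, -4.43302417e+01, -1.78586483e+01, -2.06427871e-04,
        3.86662476e-03, -3.04008927e-05]), 'tcp_pos': array([0.23539617, 0.57827374, 0.23042436]), 'tool_rot': array([ 1.92191909e-01,  9.81356859e-01, -9.27929436e-04, -3.52736717e-04]), 'force': array([ 0.01055182, -0.7818244 ,  0.63414831]), 'ft_torque': array([-0.00552301,  0.035253  ,  0.02200466]), 'finger_gap': 0.9992197405636889}
```

View pics/top0.png

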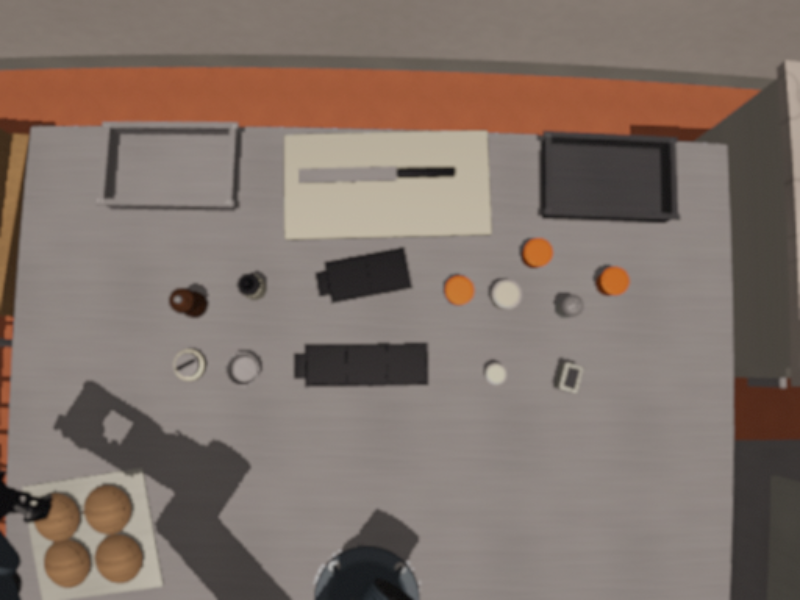

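View pics/scene0.png

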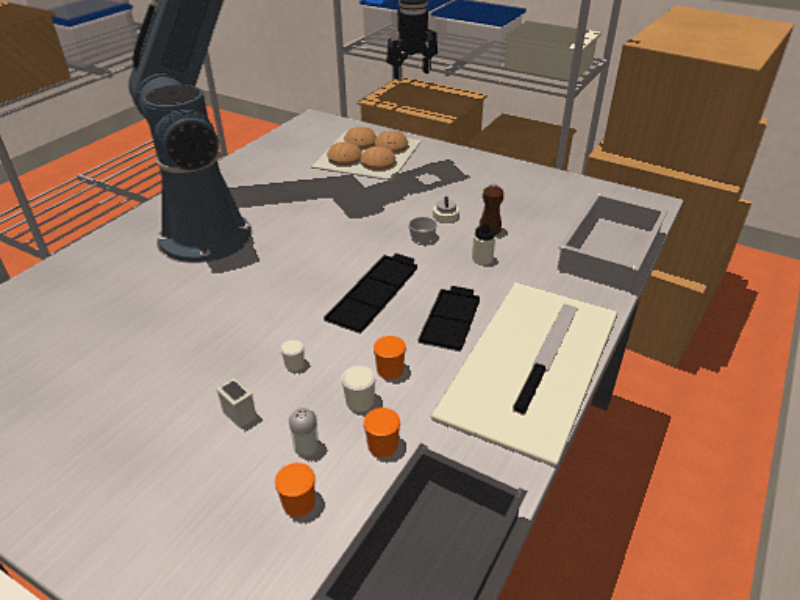

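Top view, 800x600 px: the white big pot is at (506,293), with orange look-alikes at (459,290), (537,252) and (614,281). The white small pot is at (496,373), shaker (570,304), tin (570,377), bottle (250,285). The bystanders are the mill (188,300), ramekin (245,368) and timer (188,365). caddy3 is at (367,364) and caddy2 at (368,275), both with tabs to the left (+y).

Run:
```python
from h import *
z=np.load("top0.npz");W=z["W"];img=z["img"]
z2=np.load("scene0.npz");W2=z2["W"];img2=z2["img"]
print("table z",np.nanmedian(W[240:300,300:400,2]),"scene", np.nanmedian(W2[230:260,60:120,2]))
names=dict(big=(506,293),small=(496,373),shaker=(570,304),tin=(570,377),bottle=(250,285),mill=(188,300),ram=(245,368),timer=(188,365),o1=(459,290),o2=(537,252),o3=(614,281))
for nm,(u,v) in names.items():
    c=np.array([u,v])*.64
    m=np.zeros(W.shape[:2],bool); y,x=np.ogrid[:384,:512]
    m=((x-c[0])**2+(y-c[1])**2<17**2)&(W[...,2]>.02)
    n,l,st,ce=cv2.connectedComponentsWithStats(m.astype(np.uint8))
    P=W[m]; zt=np.percentile(P[:,2],97); T=P[P[:,2]>zt-.008]
    (bc,bs,ang)=cv2.minAreaRect((T[:,:2]*1000).astype(np.float32))
    # merged two cams: all pts near
    Q=W2.reshape(-1,3); Q=Q[(np.hypot(Q[:,0]-T[:,0].mean(),Q[:,1]-T[:,1].mean())<.045)&(Q[:,2]>.015)]
    z2t=np.percentile(Q[:,2],97) if len(Q) else 0
    T2=Q[Q[:,2]>z2t-.006] if len(Q) else np.zeros((1,3))
    print(nm,"ztop %.3f"%zt,"rect",np.round(bc,1),np.round(bs,1),round(ang,1),"n",len(T),"med",T[:,:2].mean(0).round(4),"| scene ztop %.3f"%z2t,T2[:,:2].mean(0).round(4),((T2[:,:2].min(0)+T2[:,:2].max(0))/2).round(4), len(T2))
# caddies: dark pixels
g=img.max(-1)
for nm,(u0,v0,u1,v1) in dict(c3=(290,335,435,393),c2=(310,242,416,306)).items():
    a=np.array([u0,v0,u1,v1])*.64; a=a.astype(int)
    m=np.zeros(g.shape,bool); m[a[1]:a[3],a[0]:a[2]]=g[a[1]:a[3],a[0]:a[2]]<60
    P=W[m]; print(nm,"z",np.percentile(P[:,2],[5,50,95]).round(4),len(P))
    print(cv2.minAreaRect((P[:,:2]*1000).astype(np.float32)), P[:,:2].mean(0))
cr=img[int(230*.64):int(400*.64),int(430*.64):int(640*.64),::-1]
cv2.imwrite("pics/crop0.png",cv2.resize(cr,None,fx=5,fy=5,interpolation=cv2.INTER_CUBIC))
cr=img[int(230*.64):int(400*.64),int(160*.64):int(440*.64),::-1]
cv2.imwrite("pics/crop1.png",cv2.resize(cr,None,fx=4.4,fy=4.4,interpolation=cv2.INTER_CUBIC))
```

```text
table z 0.0001019379067868087 scene -0.0013660469988048818
big ztop 0.065 rect [ 605.2 -258.9] [54.8 55.4] 0.7 n 245 med [ 0.6048 -0.2583] | scene ztop 0.061 [ 0.6059 -0.262 ] [ 0.6058 -0.2609] 285
small ztop 0.049 rect [ 449.2 -240.7] [39.4 39.7] 1.7 n 123 med [ 0.4506 -0.2409] | scene ztop 0.045 [ 0.4512 -0.2452] [ 0.4505 -0.2433] 122
shaker ztop 0.083 rect [ 586.7 -387.3] [31.5 32.3] 34.0 n 87 med [ 0.5858 -0.3852] | scene ztop 0.080 [ 0.5864 -0.389 ] [ 0.5863 -0.3892] 117
tin ztop 0.066 rect [ 446.9 -386.2] [34.9 52.9] 75.1 n 159 med [ 0.4456 -0.3865] | scene ztop 0.062 [ 0.4465 -0.3893] [ 0.4462 -0.3889] 227
bottle ztop 0.091 rect [610.6 239.9] [14.6 14.7] 45.7 n 26 med [0.6098 0.239 ] | scene ztop 0.085 [0.6102 0.235 ] [0.6094 0.2342] 22
mill ztop 0.123 rect [573.2 361.2] [26.4 23.2] 8.9 n 47 med [0.5725 0.3596] | scene ztop 0.119 [0.5744 0.3538] [0.5739 0.3521] 27
ram ztop 0.040 rect [447.5 252.4] [61.  65.4] 1.5 n 63 med [0.4469 0.2548] | scene ztop 0.037 [0.4473 0.2507] [0.4467 0.2503] 58
timer ztop 0.048 rect [452.3 360.8] [18.5 35. ] 51.6 n 33 med [0.4534 0.3616] | scene ztop 0.044 [0.4558 0.3579] [0.4536 0.3591] 11
o1 ztop 0.065 rect [ 610.9 -164.3] [54.3 55.4] 75.6 n 238 med [ 0.6112 -0.1647] | scene ztop 0.061 [ 0.6111 -0.1701] [ 0.6096 -0.1677] 236
o2 ztop 0.065 rect [ 690.9 -321.2] [56.2 56.2] 45.4 n 245 med [ 0.6897 -0.321 ] | scene ztop 0.061 [ 0.6905 -0.3235] [ 0.6895 -0.3232] 343
o3 ztop 0.065 rect [ 637.7 -474.7] [57.4 55.5] 18.5 n 219 med [ 0.6376 -0.4743] | scene ztop 0.061 [ 0.6383 -0.4776] [ 0.6366 -0.4763] 448
c3 z [nan nan nan] 2032
((452.4535827636719, 19.87957000732422), (77.36273193359375, 257.0493469238281), 7.017716407775879) [nan nan]
c2 z [nan nan nan] 1363
((nan, nan), (0.0, 0.0), 0.0) [nan nan]
```

View pics/crop0.png

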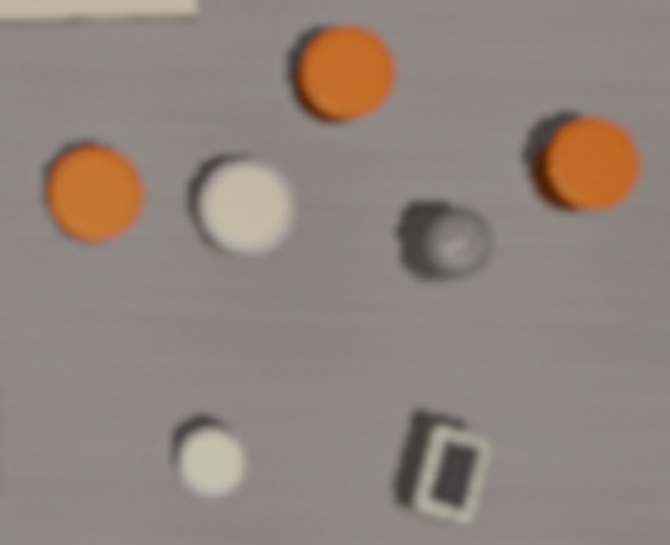

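View pics/crop1.png

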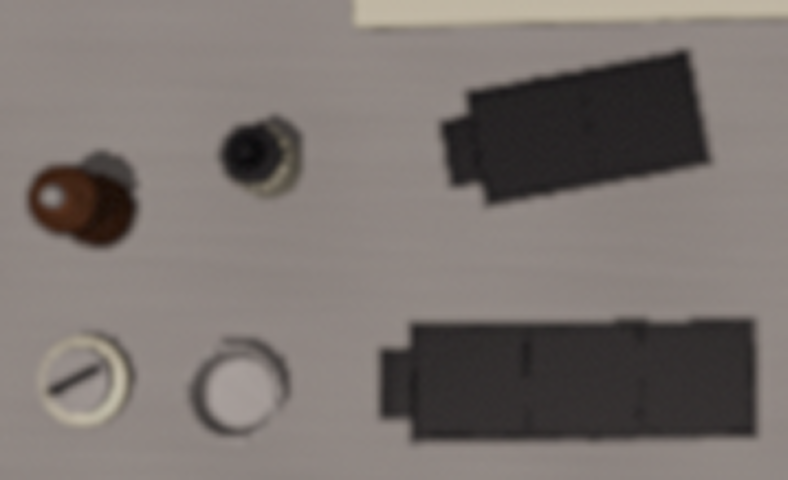

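The crop confirms the choice: the white lidded pot at crop (245,205) is the big pot and the orange pots around it are left alone. The small pot, shaker and tin match their sizes and heights. Next I'll get the caddies from colour masks intersected with the plane z=0.01, in both cameras.

```bash
cat >> h.py <<'E'
def rayplane(uv,c,z):
    img,d,K,D,e,Rm=c
    p=cv2.undistortPoints(np.asarray(uv,float).reshape(-1,1,2),K,D).reshape(-1,2)
    v=np.c_[p,np.ones(len(p))]@Rm.T; return e+v*((z-e[2])/v[:,2])[:,None]
E
python3 - <<'E'
from h import *
box=dict(top=dict(c3=(285,335,440,393),c2=(310,242,418,306)),scene=dict(c3=(322,250,420,334),c2=(415,283,484,352)))
for n in box:
    c=cam(n); g=c[0].max(-1)
    for nm,b in box[n].items():
        a=(np.array(b)*.64).astype(int)
        m=np.zeros(g.shape,np.uint8); m[a[1]:a[3],a[0]:a[2]]=g[a[1]:a[3],a[0]:a[2]]<85
        k,l,st,ce=cv2.connectedComponentsWithStats(m); i=1+np.argmax(st[1:,4]); m=(l==i)
        v,u=np.nonzero(m); P=rayplane(np.c_[u,v],c,.009)[:,:2]*1000
        full=cv2.minAreaRect(P.astype(np.float32))
        # axis estimate: rotate and histogram to drop the tab
        best=None
        for th in np.arange(-20,20,.25):
            t=np.radians(th); ax=np.array([-np.sin(t),np.cos(t)]); ay=np.array([np.cos(t),np.sin(t)])
            w=np.percentile(P@ay,98.5)-np.percentile(P@ay,1.5)
            if best is None or w<best[0]: best=(w,th,ax,ay)
        w,th,ax,ay=best; s=P@ax; x=P@ay
        # body = where width > 65
        bins=np.arange(s.min(),s.max()+3,3); wid=[np.ptp(x[(s>=q)&(s<q+3)]) if ((s>=q)&(s<q+3)).sum()>3 else 0 for q in bins]
        ok=bins[np.array(wid)>62]; s0,s1=ok.min(),ok.max()+3
        X=(np.percentile(x,.7)+np.percentile(x,99.3))/2
        ctr=(s0+s1)/2*ax+X*ay
        print(n,nm,"yaw",th,"width",round(w,1),"s range full",s.min().round(1),s.max().round(1),"body",s0.round(1),s1.round(1),"ctr",ctr.round(1),full, len(P))
E
```

```text
top c3 yaw 1.5 width 77.3 s range full -122.0 138.7 body -119.0 121.0 ctr [463.2  13.1] ((463.0645446777344, 20.45812225341797), (80.43827819824219, 260.70587158203125), 1.4732698202133179) 2138
top c2 yaw 12.5 width 79.0 s range full -207.9 -23.8 body -207.9 -45.9 ctr [642.7  12.5] ((640.688232421875, 23.528671264648438), (82.25254821777344, 183.7860107421875), 11.835875511169434) 1448
scene c3 yaw 1.25 width 86.0 s range full -130.9 141.9 body -130.9 124.1 ctr [465.2   6.8] ((465.2076721191406, 15.682632446289062), (89.78419494628906, 272.0741271972656), 2.2074036598205566) 1361
scene c2 yaw 13.0 width 82.8 s range full -224.3 -32.1 body -224.3 -50.3 ctr [644.7   7.9] ((642.8370361328125, 17.000213623046875), (85.97881317138672, 192.02725219726562), 12.236320495605469) 1056
```

>>> jog_arm(
  motion=[
    [2,-2,0,-6,0],
    [2,-2,0,-6,0],
    [2,-2,0,-6,0],
    [2,-2,0,-6,0],
    [2,-2,0,-6,0],
    [2,-2,0,-6,0],
    [2,-2,0,-6,0],
    [2,-2,0,-6,0],
    [2,-2,0,-6,0],
    [2,-2,0,-6,0],
  ],
  squeeze=40,
)

```text
t: 1.03
tcp_pos: [0.4364, 0.373, 0.2285]
tool_rot: [0.671, 0.741, -0.001, -0.002]
force: [-0.0, 0.0, -0.2]
finger_gap: 1.002
```

>>> jog_arm(
  motion=[
    [2.5,-2,0,-1,0],
    [2.5,-2,0,-1,0],
    [2.5,-2,0,-1,0],
    [2.5,-2,0,-1,0],
    [2.5,-2,0,-1,0],
    [2.5,-2,0,0,0],
    [2,-1.6,0,0,0],
    [0,0,0,0,0],
  ],
)

```text
t: 1.7
tcp_pos: [0.6167, 0.2237, 0.227]
tool_rot: [0.708, 0.706, -0.001, -0.001]
force: [-0.1, -0.4, 0.4]
finger_gap: 0.999
```

>>> jog_arm(
  motion=[
    [-0.7,1.2,0,0,0],
    [0,0,-3,0,0],
    [0,0,-3,0,0],
    [0,0,-3,0,0],
    [0,0,-1,0,0],
    [0,0,0,0,0],
  ],
)

```text
t: 2.2
tcp_pos: [0.6059, 0.2414, 0.1259]
tool_rot: [0.708, 0.706, 0.001, -0.002]
force: [0.2, 0.4, 0.3]
finger_gap: 1.0
```

Run:
```python
from h import *
print(sense()["tcp_pos"],sense()["tool_rot"])
c=cam("scene");cv2.imwrite("pics/s1.png",cv2.resize(c[0][80:240,200:420,::-1],None,fx=3.5,fy=3.5))
```

```text
[0.60585603 0.2414488  0.12586355] [ 0.70839148  0.70581689  0.00086545 -0.00181026]
```

View pics/s1.png

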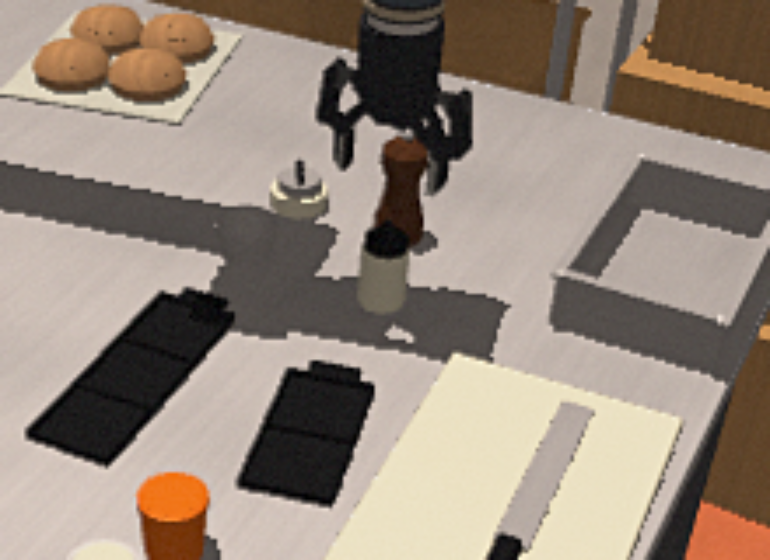

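The fingertips at crop (345,165) and (437,190) straddle the bottle nozzle at (387,228), and the mill is clear of the gripper. I'll descend onto the bottle.

>>> jog_arm(
  motion=[
    [0.4,-0.5,-2,0,0],
    [0,0,-2,0,0],
    [0,0,-2,0,0],
    [0,0,-2,0,0],
    [0,0,-1,0,0],
    [0,0,0,0,0],
  ],
)

```text
t: 2.75
tcp_pos: [0.6152, 0.2436, 0.0464]
tool_rot: [0.706, 0.708, 0.01, 0.003]
force: [-0.1, 0.7, 0.0]
finger_gap: 0.998
```

>>> jog_arm(
  motion=[
    [0,0,0,0,0],
    [-0.5,-0.7,-1,0,0],
    [0,0,0,0,0],
    [0,0,0,0,0],
  ],
)

```text
t: 3.08
tcp_pos: [0.6142, 0.239, 0.0431]
tool_rot: [0.706, 0.708, 0.015, 0.006]
force: [0.8, 0.7, -0.0]
finger_gap: 1.0
```

>>> jog_arm(
  motion=[
    [0,0,-0.8,0,0],
  ],
)

```text
t: 3.17
tcp_pos: [0.6163, 0.2396, 0.0378]
tool_rot: [0.706, 0.708, 0.017, 0.008]
force: [0.4, 0.5, 0.2]
finger_gap: 1.001
```

Run:
```python
from h import *
s=sense();print(s["tcp_pos"],s["tool_rot"],s["qd"].round(3),s["q"].round(3))
c=cam("top");s=sense();print(s["tcp_pos"],s["tool_rot"],s["qd"].round(3),s["force"])
cv2.imwrite("pics/t2.png",cv2.resize(c[0][140:260,90:290,::-1],None,fx=4,fy=4))
c=cam("scene");s=sense();print(s["tcp_pos"],s["tool_rot"],s["qd"].round(3))
cv2.imwrite("pics/s2.png",cv2.resize(c[0][80:240,200:420,::-1],None,fx=3.5,fy=3.5))
```

```text
[0.61626445 0.23964851 0.03779476] [0.70567564 0.70829324 0.01684429 0.00767135] [ 0.002  0.137  0.007  0.006 -0.185  0.002] [0.2   0.808 1.493 0.008 0.804 0.19 ]
[0.61531446 0.23945419 0.03569331] [0.70570816 0.70829243 0.01579757 0.00694713] [-0.004  0.013  0.019 -0.001  0.029  0.   ] [ 0.43766168 -1.2370089  -0.53147846]
[0.61460102 0.23926122 0.03536613] [0.70566994 0.70835347 0.01495691 0.00644932] [-0.     0.002  0.005 -0.003  0.011 -0.002]
```

View pics/s2.png

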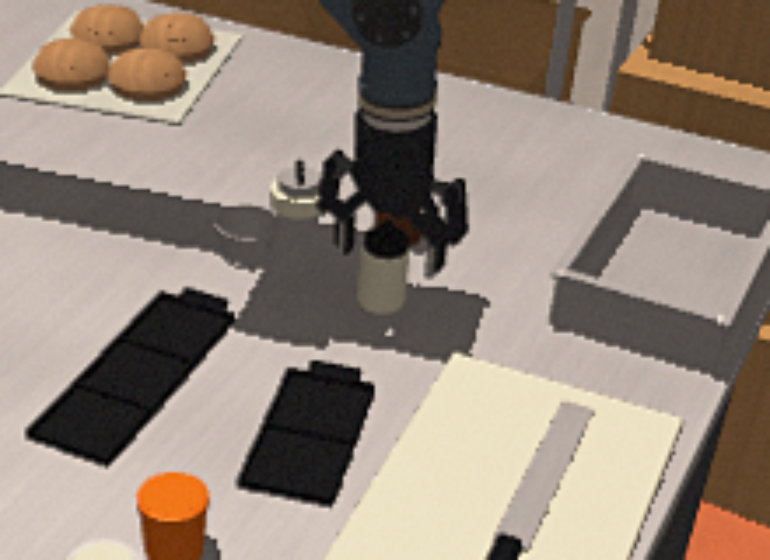

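View pics/t2.png

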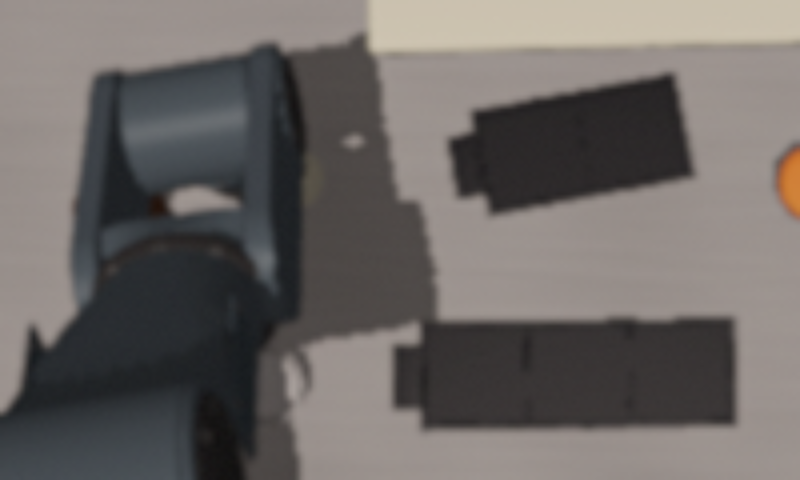

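The fingertips at crop (340,250) and (435,270) straddle the bottle body at (383,265). Fast descents leave about 0.03 rad of tilt, so I'll go up quickly and down slowly to see whether it recovers.

>>> jog_arm(
  motion=[
    [0,0,2.5,0,0],
    [0,0,2.5,0,0],
    [0,0,1,0,0],
  ],
)

```text
t: 3.52
tcp_pos: [0.6118, 0.239, 0.0933]
tool_rot: [0.706, 0.708, 0.011, 0.004]
force: [-0.6, -0.4, 0.1]
finger_gap: 0.998
```

>>> jog_arm(
  motion=[
    [0,0,0,0,0],
  ],
)

```text
t: 3.6
tcp_pos: [0.6134, 0.2395, 0.0957]
tool_rot: [0.706, 0.708, 0.013, 0.005]
force: [0.8, 0.4, -0.0]
finger_gap: 1.0
```

>>> jog_arm(
  motion=[
    [-0.3,0,-0.6,0,0],
    [-0.1,0,-0.6,0,0],
    [0,0,-0.6,0,0],
    [0,0,-0.6,0,0],
  ],
)

```text
t: 3.93
tcp_pos: [0.609, 0.2397, 0.0694]
tool_rot: [0.706, 0.708, 0.014, 0.006]
force: [0.3, -0.1, -0.3]
finger_gap: 1.006
```

>>> jog_arm(
  motion=[
    [0,-0.2,-0.8,0,0],
    [0,0,-0.8,0,0],
    [0,0,-0.8,0,0],
    [0,0,-0.6,0,0],
    [0,0,-0.4,0,0],
    [0,0,-0.2,0,0],
  ],
)

```text
t: 4.43
tcp_pos: [0.6049, 0.2363, 0.0227]
tool_rot: [0.706, 0.708, 0.009, 0.002]
force: [0.8, -0.0, -0.3]
finger_gap: 0.999
```

>>> jog_arm(
  motion=[
    [0.2,0,0.5,0,0],
    [0.2,0,0.3,0,0],
    [0,0,0,0,0],
  ],
)

```text
t: 4.68
tcp_pos: [0.6089, 0.2362, 0.0303]
tool_rot: [0.706, 0.708, 0.008, 0.002]
force: [1.0, -0.7, 1.0]
finger_gap: 1.0
```

>>> jog_arm(
  motion=[
    [0,0,0,0,200],
    [0,0,0,0,200],
    [0,0,0,0,200],
    [0,0,0,0,200],
    [0,0,0,0,200],
    [0,0,0,0,200],
  ],
  squeeze=40,
)

```text
t: 5.18
tcp_pos: [0.6109, 0.2367, 0.0335]
tool_rot: [0.706, 0.708, 0.011, 0.003]
force: [-0.4, -0.8, -1.8]
finger_gap: 0.546
```

>>> jog_arm(
  motion=[
    [0,0,0.5,0,200],
    [0,0,1,0,200],
    [0,0,1,0,200],
    [0,0,1,0,200],
    [0,0,1,0,200],
    [0,0,1,0,200],
    [0,0,1,0,200],
    [0,0,0.5,0,200],
    [0,0,0,0,200],
  ],
)

```text
t: 5.93
tcp_pos: [0.6106, 0.2367, 0.1121]
tool_rot: [0.706, 0.708, 0.011, 0.004]
force: [0.1, 0.4, -0.5]
finger_gap: 0.553
```

Run:
```python
from h import *
s=sense();print(s["tcp_pos"],s["tool_rot"],s["force"])
c=cam("scene");
cv2.imwrite("pics/s3.png",cv2.resize(c[0][80:240,200:420,::-1],None,fx=3.5,fy=3.5))
```

```text
[0.61055859 0.23672199 0.11209158] [0.70572822 0.70838406 0.01118917 0.00380995] [ 0.12119391  0.37420305 -0.49937859]
```

View pics/s3.png

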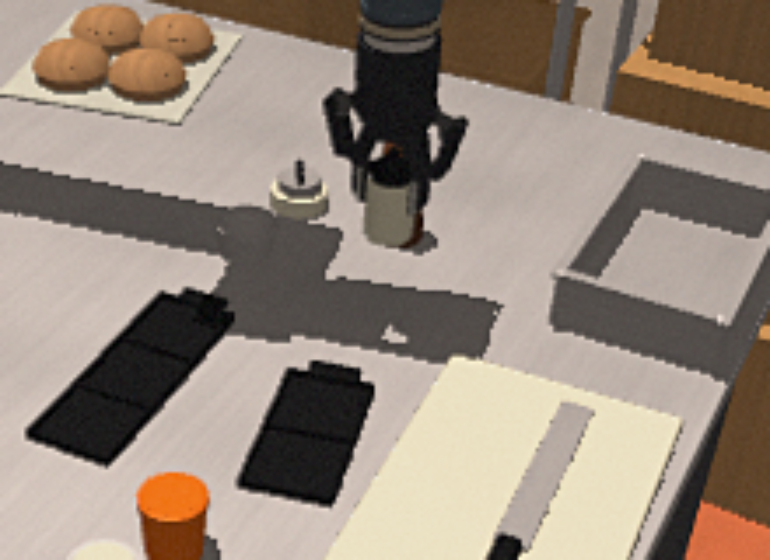

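The bottle is held, crop (390,210), about 8 cm up. I'll carry it to the middle bay.

>>> jog_arm(
  motion=[
    [-0.6,-1,0,0,200],
    [-1.2,-1.9,0,0,200],
    [-1.2,-1.9,0,0,200],
    [-1.2,-1.9,0,0,200],
    [-1.2,-1.9,0,0,200],
    [-1.2,-1.9,0,0,200],
    [-1.2,-1.9,0,0,200],
    [-1.2,-1.9,0,0,200],
    [-1.2,-1.9,0,0,200],
    [-1.2,-1.9,0,0,200],
  ],
)

```text
t: 6.82
tcp_pos: [0.4843, 0.0481, 0.1074]
tool_rot: [0.703, 0.711, 0.008, 0.001]
force: [0.3, 0.6, -0.4]
finger_gap: 0.547
```

>>> jog_arm(
  motion=[
    [-1.2,-1.9,0,0,200],
    [-1,-1.6,0,0,200],
    [-0.3,-0.5,0,0,200],
    [0,0,0,0,200],
    [0,0,0,0,200],
  ],
)

```text
t: 7.23
tcp_pos: [0.4501, 0.0029, 0.1057]
tool_rot: [0.705, 0.709, 0.005, -0.004]
force: [-0.5, -0.4, -1.1]
finger_gap: 0.552
```

>>> jog_arm(
  motion=[
    [0.7,0.2,-0.8,0,200],
    [0.7,0.2,-0.8,0,200],
    [0,0,-0.8,0,200],
    [0,0,-0.8,0,200],
    [0,0,-0.8,0,200],
    [0,0,-0.6,0,200],
    [0,0,0,0,200],
  ],
)

```text
t: 7.82
tcp_pos: [0.4687, 0.0105, 0.0537]
tool_rot: [0.703, 0.711, 0.005, -0.003]
force: [-0.9, -0.6, -0.9]
finger_gap: 0.549
```

Run:
```python
from h import *
s=sense();print(s["tcp_pos"],s["tool_rot"],s["force"])
c=cam("scene");
cv2.imwrite("pics/s4.png",cv2.resize(c[0][100:240,180:380,::-1],None,fx=4,fy=4))
```

```text
[0.46870648 0.01050075 0.05366347] [ 0.7034035   0.71076502  0.00547801 -0.00256576] [-0.88893398 -0.57319174 -0.88800151]
```

View pics/s4.png

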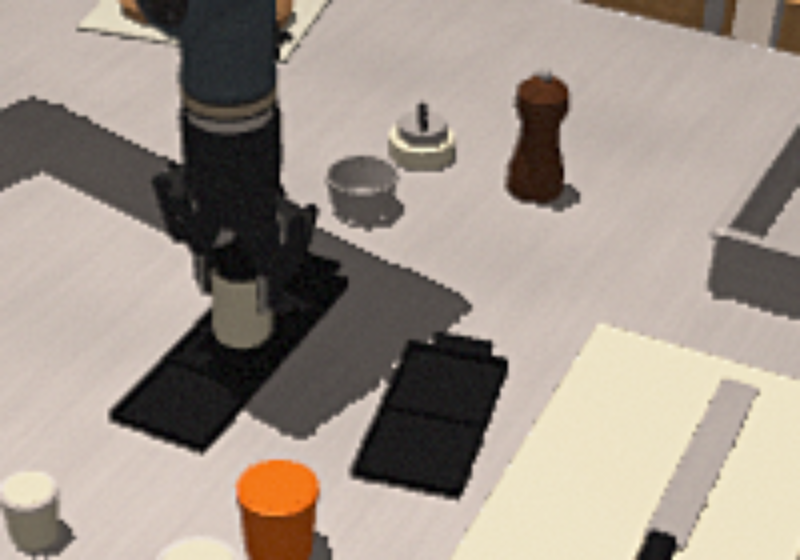

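The bottle is over the middle bay, base at crop (243,345). I'll lower it gently.

>>> jog_arm(
  motion=[
    [-0.3,-0.2,-0.4,0,200],
    [0,0,-0.4,0,200],
    [0,0,-0.3,0,200],
    [0,0,-0.2,0,200],
  ],
)

```text
t: 8.2
tcp_pos: [0.4653, 0.0082, 0.0404]
tool_rot: [0.703, 0.711, 0.006, -0.002]
force: [-0.0, -0.3, -2.2]
finger_gap: 0.549
```

>>> jog_arm(
  motion=[
    [0,0,-0.2,0,200],
  ],
)

```text
t: 8.28
tcp_pos: [0.4654, 0.0081, 0.0383]
tool_rot: [0.704, 0.711, 0.006, -0.002]
force: [0.6, -0.0, -1.2]
finger_gap: 0.552
```

>>> jog_arm(
  motion=[
    [0,0,-0.2,0,200],
  ],
)

```text
t: 8.37
tcp_pos: [0.4655, 0.0079, 0.0362]
tool_rot: [0.704, 0.711, 0.006, -0.002]
force: [1.0, 1.0, 0.6]
finger_gap: 0.548
```

>>> jog_arm(
  motion=[
    [0,0,-0.2,0,200],
  ],
)

```text
t: 8.45
tcp_pos: [0.4654, 0.008, 0.0359]
tool_rot: [0.704, 0.71, 0.006, -0.002]
force: [-7.3, 0.7, 45.9]
finger_gap: 0.549
```

Contact with the floor. I'll release.

>>> jog_arm(
  motion=[
    [0,0,0.1,0,80],
    [0,0,0,0,60],
    [0,0,0,0,30],
    [0,0,0,0,0],
    [0,0,0,0,0],
  ],
)

```text
t: 8.87
tcp_pos: [0.4666, 0.0077, 0.0384]
tool_rot: [0.704, 0.71, 0.007, 0.0]
force: [-0.7, 0.3, -0.7]
finger_gap: 1.001
```

>>> jog_arm(
  motion=[
    [0,0,0.5,0,0],
    [0,0,1,0,0],
    [0,0,1,0,0],
    [0,0,1.5,0,0],
    [0,0,1.5,0,0],
    [0,0,1.5,0,0],
    [0,0,1.5,0,0],
    [0,0,1.5,0,0],
    [0,0,0.5,0,0],
    [0,0,0,0,0],
  ],
)

```text
t: 9.7
tcp_pos: [0.4643, 0.0081, 0.1478]
tool_rot: [0.704, 0.71, 0.006, -0.002]
force: [-0.1, 0.1, 0.0]
finger_gap: 1.001
```

Run:
```python
from h import *
s=sense();print(s["tcp_pos"],s["tool_rot"],s["force"])
c=cam("scene");
cv2.imwrite("pics/s5.png",cv2.resize(c[0][100:240,180:380,::-1],None,fx=4,fy=4))
```

```text
[0.46434546 0.00813626 0.14775569] [ 0.70375852  0.71041273  0.00568268 -0.00232709] [-0.11366298  0.0549567   0.03243145]
```

View pics/s5.png

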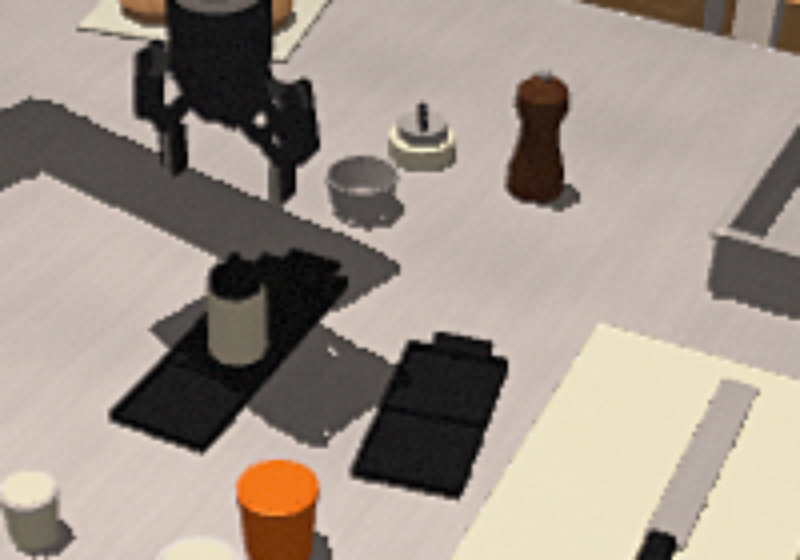

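The bottle stands upright in the middle bay, base at crop (238,360). Next is the big pot.

>>> jog_arm(
  motion=[
    [0.5,-1,0.5,0,0],
    [1,-1.9,0,0,0],
    [1,-1.9,0,0,0],
    [1,-1.9,0,0,0],
    [1,-1.9,0,0,0],
    [1,-1.9,0,0,0],
    [1,-1.9,0,0,0],
    [1,-1.9,0,0,0],
    [1,-1.9,0,0,0],
    [1,-1.9,0,0,0],
  ],
)

```text
t: 10.58
tcp_pos: [0.5564, -0.1823, 0.1445]
tool_rot: [0.702, 0.712, 0.001, -0.012]
force: [-0.2, 0.9, 0.4]
finger_gap: 1.003
```

>>> jog_arm(
  motion=[
    [1,-1.9,0,0,0],
    [1,-1.9,0,0,0],
    [1,-1.9,0,0,0],
    [0.5,-1,0,0,0],
    [0,0,0,0,0],
    [0,0,0,0,0],
  ],
)

```text
t: 11.08
tcp_pos: [0.5924, -0.2627, 0.1369]
tool_rot: [0.704, 0.71, -0.0, -0.015]
force: [-0.4, 0.8, -0.2]
finger_gap: 0.999
```

>>> jog_arm(
  motion=[
    [0.7,0.2,-1,0,0],
    [0.6,0,-1,0,0],
    [0,0,-1,0,0],
    [0,0,-1,0,0],
    [0,0,-1,0,0],
    [0,0,-1,0,0],
    [0,0,-0.5,0,0],
    [0,0,0,0,0],
  ],
)

```text
t: 11.75
tcp_pos: [0.6026, -0.2545, 0.0613]
tool_rot: [0.703, 0.711, -0.001, -0.02]
force: [0.5, 0.1, 0.2]
finger_gap: 0.999
```

>>> jog_arm(
  motion=[
    [0.2,-0.4,-0.6,0,0],
    [0,0,-0.6,0,0],
    [0,0,-0.6,0,0],
    [0,0,-0.5,0,0],
    [0,0,-0.3,0,0],
    [0,0,0,0,0],
  ],
)

```text
t: 12.25
tcp_pos: [0.6053, -0.2596, 0.0332]
tool_rot: [0.703, 0.711, -0.001, -0.019]
force: [-1.1, 0.4, 0.1]
finger_gap: 1.003
```

Run:
```python
from h import *
s=sense();print(s["tcp_pos"],s["tool_rot"],s["force"])
c=cam("scene");
cv2.imwrite("pics/s6.png",cv2.resize(c[0][180:340,130:330,::-1],None,fx=3.7,fy=3.7))
```

```text
[ 0.60527897 -0.25959303  0.03323431] [ 0.70297382  0.71094876 -0.00114888 -0.0194512 ] [-1.07955016  0.36707645  0.07191014]
```

View pics/s6.png

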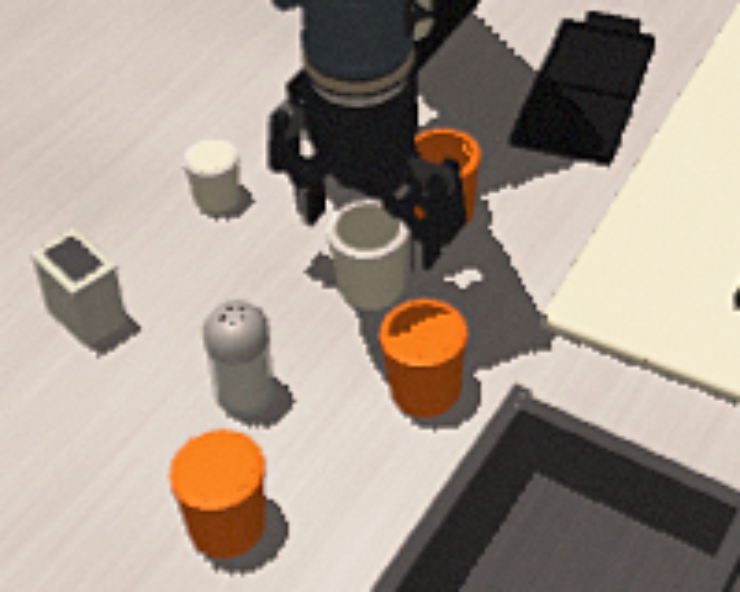

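The white pot (370,250) is between the fingers and the orange pots are outside. The open pads sit farther back than the TCP, so I'll go 2 cm lower for a mid-height grip.

>>> jog_arm(
  motion=[
    [0,0,-0.6,0,0],
    [0,0,-0.6,0,0],
    [0,0,-0.5,0,0],
    [0,0,-0.3,0,0],
    [0,0,0,0,0],
  ],
)

```text
t: 12.72
tcp_pos: [0.606, -0.26, 0.0126]
tool_rot: [0.703, 0.711, -0.001, -0.018]
force: [0.1, 0.3, 0.2]
finger_gap: 1.0
```

>>> jog_arm(
  motion=[
    [0,0,0,0,200],
    [0,0,0,0,200],
    [0,0,0,0,200],
    [0,0,0,0,200],
    [0,0,0,0,200],
    [0,0,0,0,200],
  ],
)

```text
t: 13.22
tcp_pos: [0.6062, -0.2601, 0.0131]
tool_rot: [0.703, 0.711, -0.001, -0.018]
force: [0.2, -0.9, -1.4]
finger_gap: 0.673
```

>>> jog_arm(
  motion=[
    [0,0,0.5,0,200],
    [0,0,1,0,200],
    [0,0,1,0,200],
    [0,0,1,0,200],
    [0,0,1.5,0,200],
    [0,0,1.5,0,200],
    [0,0,1.5,0,200],
    [0,0,1.5,0,200],
    [0,0,1,0,200],
    [0,0,0,0,200],
  ],
)

```text
t: 14.05
tcp_pos: [0.6062, -0.2599, 0.1305]
tool_rot: [0.703, 0.711, -0.0, -0.016]
force: [0.7, 0.5, -0.5]
finger_gap: 0.67
```

Run:
```python
from h import *
s=sense();print(s["tcp_pos"],s["tool_rot"],s["force"])
c=cam("scene");
cv2.imwrite("pics/s7.png",cv2.resize(c[0][180:340,130:330,::-1],None,fx=3.7,fy=3.7))
```

```text
[ 0.60615798 -0.25989049  0.13050379] [ 7.02869860e-01  7.11134603e-01 -4.66066355e-04 -1.61653430e-02] [ 0.68295253  0.47392355 -0.451173  ]
```

View pics/s7.png

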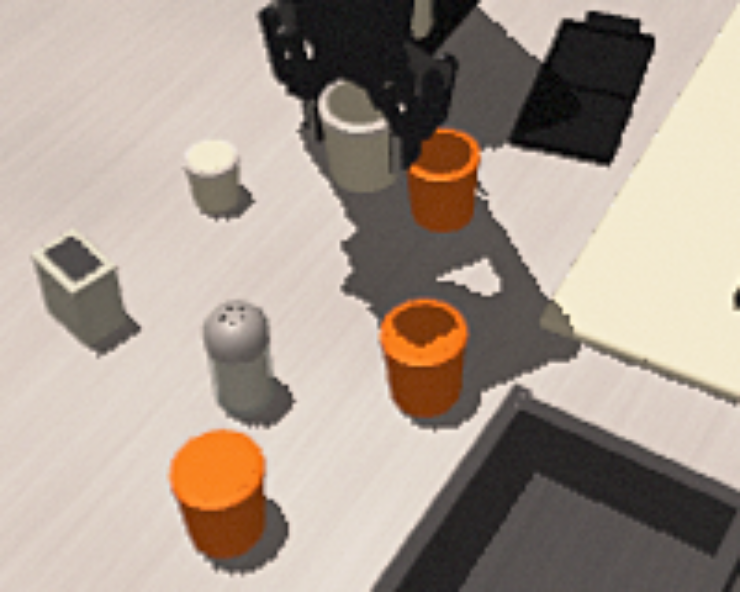

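The pot is held and clear of the table. The carry passes near the bottle, so I'll fly higher.

>>> jog_arm(
  motion=[
    [-0.4,1,1.5,0,200],
    [-0.8,1.9,1.5,0,200],
    [-0.8,1.9,1.5,0,200],
    [-0.8,1.9,1.5,0,200],
    [-0.8,1.9,1,0,200],
    [-0.8,1.9,0,0,200],
    [-0.8,1.9,0,0,200],
    [-0.8,1.9,0,0,200],
    [-0.8,1.9,0,0,200],
    [-0.8,1.9,0,0,200],
  ],
)

```text
t: 14.93
tcp_pos: [0.5233, -0.0749, 0.196]
tool_rot: [0.705, 0.708, -0.002, -0.02]
force: [1.2, -0.7, -1.7]
finger_gap: 0.669
```

>>> jog_arm(
  motion=[
    [-0.8,1.9,0,0,200],
    [-0.8,1.9,0,0,200],
    [-0.8,1.9,0,0,200],
    [-0.8,1.9,0,0,200],
    [-0.8,1.9,0,0,200],
    [-0.8,1.9,0,0,200],
    [-0.8,1.9,0,0,200],
    [-0.4,1,0,0,200],
    [0,0,0,0,200],
    [0,0,0,0,200],
  ],
)

```text
t: 15.77
tcp_pos: [0.4515, 0.0787, 0.1904]
tool_rot: [0.704, 0.71, -0.007, -0.027]
force: [-0.2, -1.2, -1.4]
finger_gap: 0.667
```

>>> jog_arm(
  motion=[
    [0.5,0.5,-1.5,0,200],
    [0.5,0.5,-2,0,200],
    [0,0,-2,0,200],
    [0,0,-2,0,200],
    [0,0,-1,0,200],
    [0,0,0,0,200],
  ],
)

```text
t: 16.27
tcp_pos: [0.4696, 0.0832, 0.1029]
tool_rot: [0.705, 0.708, -0.003, -0.022]
force: [0.5, -0.1, -0.5]
finger_gap: 0.672
```

>>> jog_arm(
  motion=[
    [-0.4,0.3,-1.5,0,200],
    [-0.3,0.2,-1.5,0,200],
    [0,0,-1.5,0,200],
    [0,0,-1,0,200],
    [0,0,-0.5,0,200],
    [0,0,0,0,200],
  ],
)

```text
t: 16.77
tcp_pos: [0.4704, 0.0826, 0.042]
tool_rot: [0.708, 0.706, -0.001, -0.017]
force: [0.4, -0.2, -1.4]
finger_gap: 0.673
```

Run:
```python
from h import *
s=sense();print(s["tcp_pos"],s["tool_rot"],s["force"])
c=cam("scene");
cv2.imwrite("pics/s8.png",cv2.resize(c[0][100:240,180:380,::-1],None,fx=4,fy=4))
```

```text
[0.47039127 0.08258776 0.04200989] [ 7.07501392e-01  7.06499320e-01 -6.93961625e-04 -1.73207494e-02] [ 0.37569692 -0.18147284 -1.438518  ]
```

View pics/s8.png

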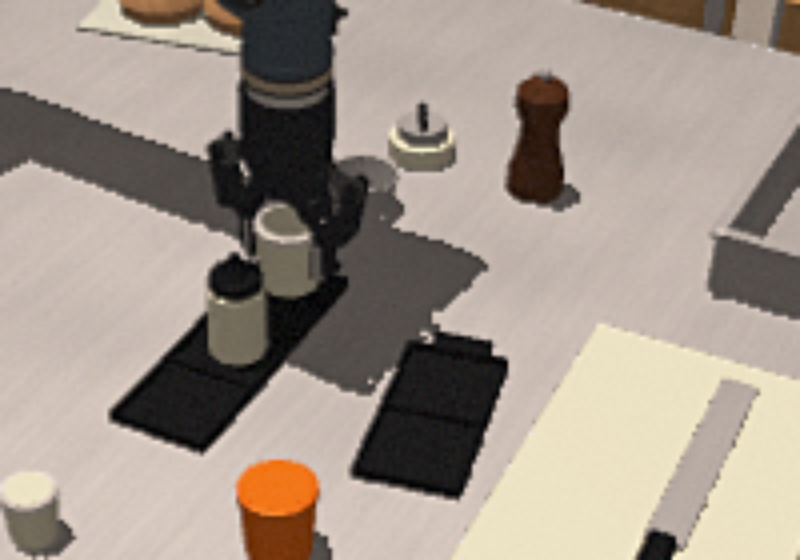

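>>> jog_arm(
  motion=[
    [-0.5,0.4,-0.3,0,200],
    [-0.3,0.2,-0.3,0,200],
    [0,0,-0.3,0,200],
    [0,0,-0.2,0,200],
  ],
)

```text
t: 17.15
tcp_pos: [0.4645, 0.0884, 0.0332]
tool_rot: [0.708, 0.706, 0.002, -0.015]
force: [-0.1, -0.4, -1.5]
finger_gap: 0.67
```

>>> jog_arm(
  motion=[
    [-0.2,0,-0.4,0,200],
    [0,0,-0.4,0,200],
    [0,0,-0.3,0,200],
    [0,0,-0.2,0,200],
  ],
)

```text
t: 17.48
tcp_pos: [0.4626, 0.0887, 0.0196]
tool_rot: [0.707, 0.707, 0.002, -0.014]
force: [0.2, -0.5, -0.6]
finger_gap: 0.671
```

>>> jog_arm(
  motion=[
    [0,0,-0.2,0,200],
  ],
)

```text
t: 17.57
tcp_pos: [0.4627, 0.0887, 0.0173]
tool_rot: [0.707, 0.707, 0.002, -0.014]
force: [0.8, 0.4, -1.1]
finger_gap: 0.677
```

>>> jog_arm(
  motion=[
    [0,0,-0.15,0,200],
  ],
)

```text
t: 17.65
tcp_pos: [0.4626, 0.0887, 0.0154]
tool_rot: [0.707, 0.707, 0.002, -0.014]
force: [-0.0, -2.6, 14.6]
finger_gap: 0.666
```

Touching. I'll release and rise.

>>> jog_arm(
  motion=[
    [0,0,0,0,60],
    [0,0,0,0,30],
    [0,0,0,0,0],
    [0,0,0,0,0],
    [0,0,0,0,0],
  ],
)

```text
t: 18.07
tcp_pos: [0.4632, 0.0886, 0.0154]
tool_rot: [0.708, 0.707, 0.002, -0.014]
force: [0.1, -0.4, -0.1]
finger_gap: 0.999
```

>>> jog_arm(
  motion=[
    [0,0,0.5,0,0],
    [0,0,1,0,0],
    [0,0,1.5,0,0],
    [0,0,1.5,0,0],
    [0,0,1.5,0,0],
    [0,0,1.5,0,0],
    [0,0,1.5,0,0],
    [0,0,1.5,0,0],
    [0,0,1.5,0,0],
    [0,0,1,0,0],
  ],
)

```text
t: 18.9
tcp_pos: [0.4602, 0.0887, 0.1564]
tool_rot: [0.708, 0.706, 0.002, -0.014]
force: [0.2, 0.2, 0.2]
finger_gap: 1.0
```

>>> jog_arm(
  motion=[
    [0,-1,1.5,0,0],
    [0.5,-2,1,0,0],
    [0.5,-2,0,0,0],
    [0.5,-2,0,0,0],
    [0.5,-2,0,0,0],
    [0.5,-2,0,0,0],
    [0.5,-2,0,0,0],
    [0.5,-2,0,0,0],
    [0.5,-2,0,0,0],
    [0.5,-2,0,0,0],
  ],
)

```text
t: 19.73
tcp_pos: [0.5026, -0.1047, 0.197]
tool_rot: [0.705, 0.709, 0.005, -0.009]
force: [0.0, -1.0, 0.1]
finger_gap: 0.995
```

Run:
```python
from h import *
s=sense();print(s["tcp_pos"],s["tool_rot"],s["force"])
c=cam("top");
cv2.imwrite("pics/t9.png",cv2.resize(c[0][140:280,100:300,::-1],None,fx=4,fy=4))
c=cam("scene");
cv2.imwrite("pics/s9.png",cv2.resize(c[0][100:240,180:380,::-1],None,fx=4,fy=4))
```

```text
[ 0.50255804 -0.10467003  0.19695383] [ 0.70466059  0.70946994  0.00534087 -0.00879419] [ 0.00322775 -0.96282096  0.06987311]
```

View pics/t9.png

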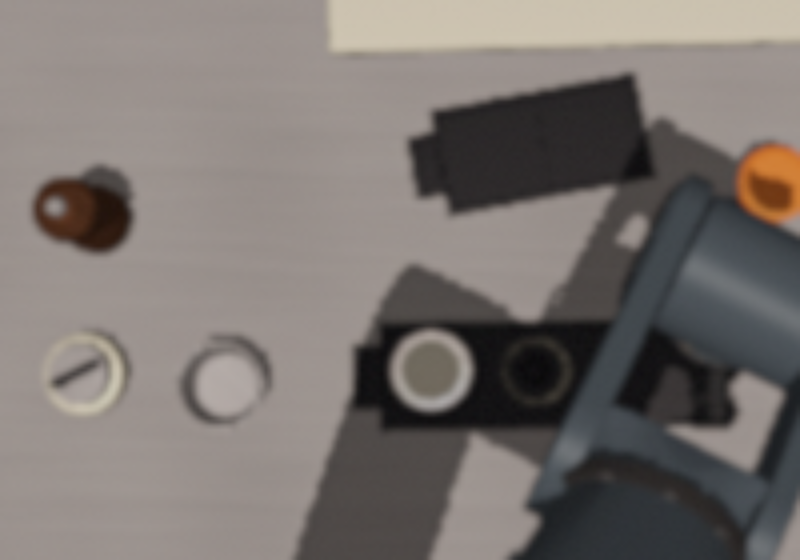

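View pics/s9.png

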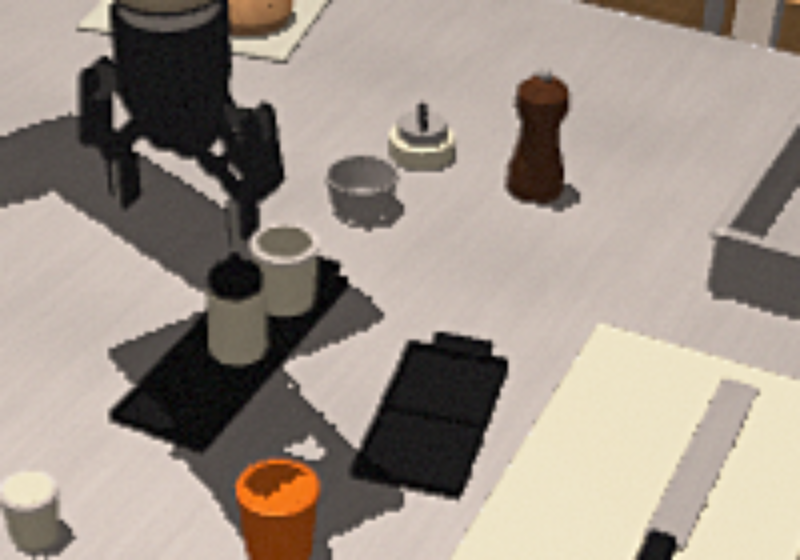

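Pot and bottle stand in their bays, at top crop (432,370) and (537,370). Next is the shaker.

>>> jog_arm(
  motion=[
    [0.6,-2,0,0,0],
    [0.6,-2,0,0,0],
    [0.6,-2,0,0,0],
    [0.6,-2,0,0,0],
    [0.6,-2,0,0,0],
    [0.6,-2,0,0,0],
    [0.6,-2,0,0,0],
    [0.6,-2,0,0,0],
    [0.6,-2,0,0,0],
    [0.6,-2,0,0,0],
  ],
)

```text
t: 20.67
tcp_pos: [0.5576, -0.2994, 0.2033]
tool_rot: [0.703, 0.711, 0.006, -0.014]
force: [0.4, 0.1, 0.2]
finger_gap: 1.002
```

>>> jog_arm(
  motion=[
    [0.6,-2,0,0,0],
    [0.6,-2,0,0,0],
    [0.6,-1.5,0,0,0],
    [0,-0.5,0,0,0],
    [0,0,0,0,0],
    [0,0,0,0,0],
  ],
)

```text
t: 21.17
tcp_pos: [0.5749, -0.3588, 0.2059]
tool_rot: [0.704, 0.71, 0.007, -0.016]
force: [-0.5, -0.6, 0.1]
finger_gap: 0.999
```

>>> jog_arm(
  motion=[
    [0.4,-1,-1,0,0],
    [0.4,-1,-1.5,0,0],
    [0.3,-0.8,-1.5,0,0],
    [0,0,-1.5,0,0],
    [0,0,-1.5,0,0],
    [0,0,-1.5,0,0],
    [0,0,-0.5,0,0],
    [0,0,0,0,0],
  ],
)

```text
t: 21.83
tcp_pos: [0.585, -0.3847, 0.1032]
tool_rot: [0.702, 0.711, 0.007, -0.02]
force: [1.1, -0.2, -0.1]
finger_gap: 1.0
```

>>> jog_arm(
  motion=[
    [0.1,-0.3,-1,0,0],
    [0,0,-1,0,0],
    [0,0,-1,0,0],
    [0,0,-1,0,0],
    [0,0,-0.5,0,0],
    [0,0,0,0,0],
  ],
)

```text
t: 22.33
tcp_pos: [0.5864, -0.3885, 0.0529]
tool_rot: [0.702, 0.711, 0.007, -0.02]
force: [-0.5, 0.3, 0.1]
finger_gap: 0.997
```

Run:
```python
from h import *
s=sense();print(s["tcp_pos"],s["tool_rot"],s["force"])
c=cam("scene");
cv2.imwrite("pics/s10.png",cv2.resize(c[0][180:340,130:330,::-1],None,fx=3.7,fy=3.7))
```

```text
[ 0.58638927 -0.38845299  0.05294764] [ 0.70238189  0.71149114  0.00661248 -0.01990788] [-0.51218278  0.27797591  0.1397609 ]
```

View pics/s10.png

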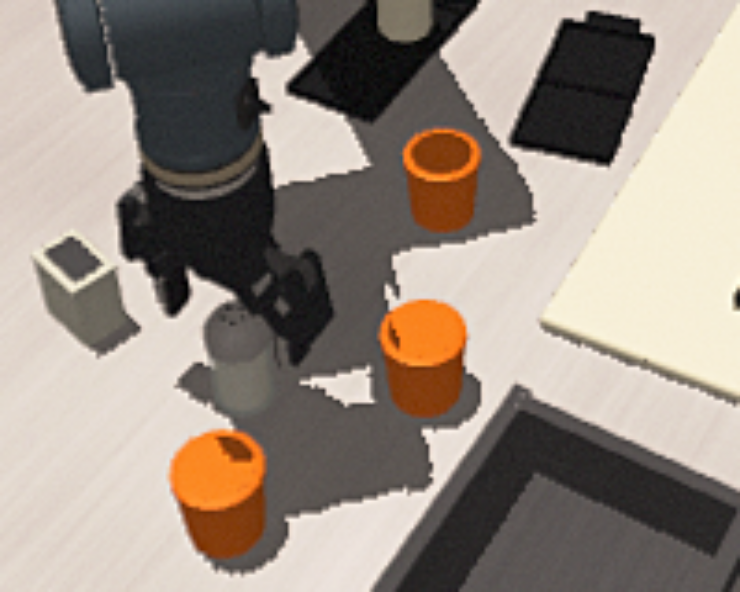

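The shaker (238,355) is between the fingers.

>>> jog_arm(
  motion=[
    [0,0,-0.8,0,0],
    [0,0,-0.8,0,0],
    [0,0,-0.8,0,0],
    [0,0,-0.6,0,0],
    [0,0,-0.4,0,0],
    [0,0,0,0,0],
  ],
)

```text
t: 22.88
tcp_pos: [0.5876, -0.3892, 0.0179]
tool_rot: [0.702, 0.712, 0.007, -0.018]
force: [-0.1, 0.3, -0.5]
finger_gap: 1.001
```

>>> jog_arm(
  motion=[
    [0,0,0,0,220],
    [0,0,0,0,220],
    [0,0,0,0,220],
    [0,0,0,0,220],
    [0,0,0,0,220],
    [0,0,0,0,220],
    [0,0,0,0,220],
  ],
)

```text
t: 23.47
tcp_pos: [0.5876, -0.3893, 0.0181]
tool_rot: [0.702, 0.712, 0.007, -0.018]
force: [0.2, 0.3, -1.4]
finger_gap: 0.482
```

>>> jog_arm(
  motion=[
    [0,0,0.5,0,220],
    [0,0,1,0,220],
    [0,0,1,0,220],
    [0,0,1,0,220],
    [0,0,1.5,0,220],
    [0,0,1.5,0,220],
    [0,0,1.5,0,220],
    [0,0,1.5,0,220],
    [0,0,1,0,220],
    [0,0,0,0,220],
  ],
)

```text
t: 24.3
tcp_pos: [0.5879, -0.3893, 0.1361]
tool_rot: [0.702, 0.712, 0.007, -0.015]
force: [-0.1, -0.6, -1.4]
finger_gap: 0.481
```

Run:
```python
from h import *
s=sense();print(s["tcp_pos"],s["tool_rot"],s["force"])
c=cam("scene");
cv2.imwrite("pics/s11.png",cv2.resize(c[0][150:310,130:330,::-1],None,fx=3.7,fy=3.7))
```

```text
[ 0.58786785 -0.38933466  0.13610027] [ 0.70223679  0.71174594  0.006741   -0.0153546 ] [-0.07070459 -0.62001725 -1.37688855]
```

View pics/s11.png

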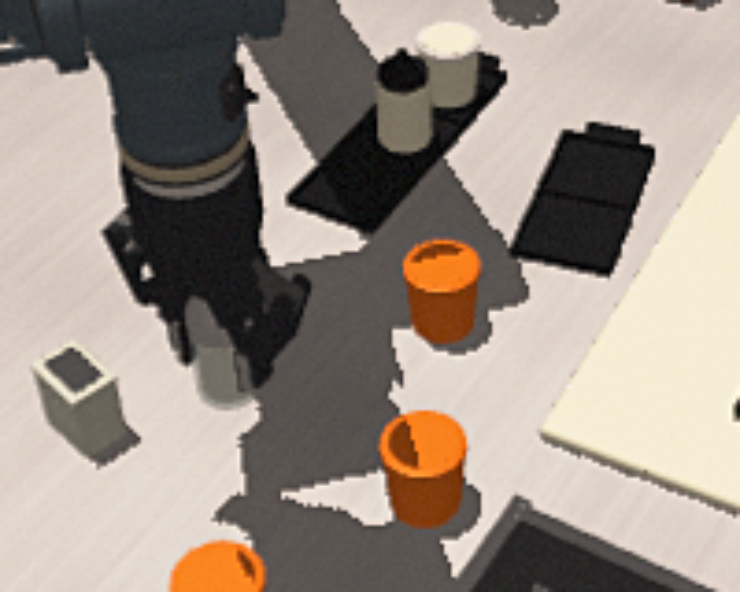

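>>> jog_arm(
  motion=[
    [-0.4,1,0.5,0,220],
    [-0.7,1.9,0.5,0,220],
    [-0.7,1.9,0,0,220],
    [-0.7,1.9,0,0,220],
    [-0.7,1.9,0,0,220],
    [-0.7,1.9,0,0,220],
    [-0.7,1.9,0,0,220],
    [-0.7,1.9,0,0,220],
    [-0.7,1.9,0,0,220],
    [-0.7,1.9,0,0,220],
  ],
)

```text
t: 25.18
tcp_pos: [0.5098, -0.1957, 0.1403]
tool_rot: [0.704, 0.71, 0.006, -0.023]
force: [0.4, -0.1, -0.9]
finger_gap: 0.482
```

>>> jog_arm(
  motion=[
    [-0.7,1.9,0,0,220],
    [-0.7,1.9,0,0,220],
    [-0.7,1.9,0,0,220],
    [-0.7,1.9,0,0,220],
    [-0.7,1.9,0,0,220],
    [-0.7,1.5,0,0,220],
    [-0.3,0.5,0,0,220],
    [0,0,0,0,220],
  ],
)

```text
t: 25.85
tcp_pos: [0.4492, -0.0635, 0.1371]
tool_rot: [0.702, 0.711, 0.003, -0.034]
force: [0.0, -0.8, -1.7]
finger_gap: 0.476
```

>>> jog_arm(
  motion=[
    [0.6,-0.4,0,0,220],
    [0.6,-0.4,-1.5,0,220],
    [0.3,-0.2,-2,0,220],
    [0,0,-2,0,220],
    [0,0,-1,0,220],
    [0,0,0,0,220],
  ],
)

```text
t: 26.35
tcp_pos: [0.4733, -0.0812, 0.0706]
tool_rot: [0.703, 0.711, 0.005, -0.026]
force: [-0.6, -0.0, -1.3]
finger_gap: 0.484
```

>>> jog_arm(
  motion=[
    [-0.4,0.3,-1,0,220],
    [-0.3,0.2,-0.8,0,220],
    [0,0,-0.6,0,220],
    [0,0,-0.4,0,220],
    [0,0,0,0,220],
  ],
)

```text
t: 26.77
tcp_pos: [0.4728, -0.0827, 0.0418]
tool_rot: [0.705, 0.709, 0.007, -0.022]
force: [-1.1, -0.2, -1.5]
finger_gap: 0.479
```

Run:
```python
from h import *
s=sense();print(s["tcp_pos"],s["tool_rot"],s["force"])
c=cam("scene");
cv2.imwrite("pics/s12.png",cv2.resize(c[0][100:240,180:380,::-1],None,fx=4,fy=4))
```

```text
[ 0.4728494  -0.08266675  0.04179838] [ 0.70481725  0.70901946  0.00675939 -0.02187131] [-1.10923133 -0.17259275 -1.46591684]
```

View pics/s12.png

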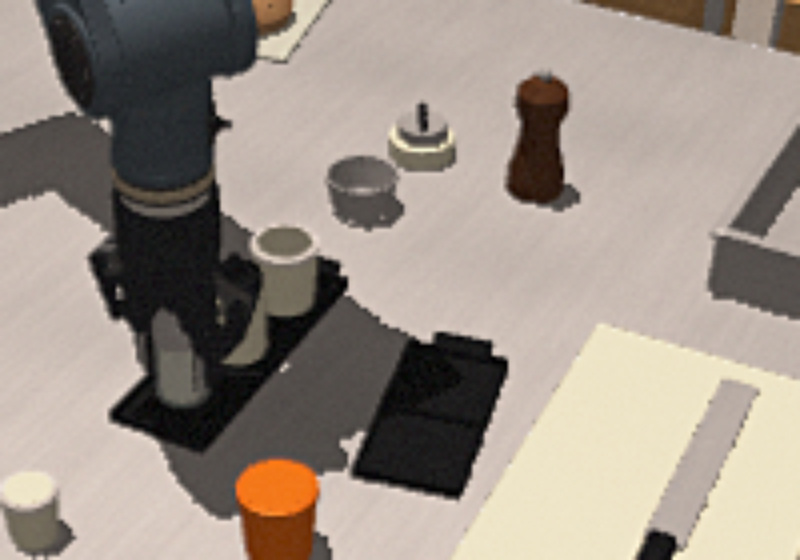

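>>> jog_arm(
  motion=[
    [-0.4,0.4,-0.3,0,220],
    [-0.2,0.2,-0.3,0,220],
    [0,0,-0.3,0,220],
    [0,0,-0.2,0,220],
  ],
)

```text
t: 27.15
tcp_pos: [0.4685, -0.0773, 0.032]
tool_rot: [0.705, 0.709, 0.008, -0.019]
force: [0.3, -0.4, -1.8]
finger_gap: 0.481
```

>>> jog_arm(
  motion=[
    [0,0,-0.3,0,220],
    [0,0,-0.2,0,220],
  ],
)

```text
t: 27.32
tcp_pos: [0.4685, -0.0771, 0.0268]
tool_rot: [0.705, 0.709, 0.008, -0.019]
force: [0.1, 0.7, -2.2]
finger_gap: 0.479
```

>>> jog_arm(
  motion=[
    [0,0,-0.2,0,220],
    [0,0,-0.15,0,220],
  ],
)

```text
t: 27.48
tcp_pos: [0.4686, -0.077, 0.0228]
tool_rot: [0.705, 0.709, 0.008, -0.019]
force: [-0.7, -0.3, -2.4]
finger_gap: 0.484
```

>>> jog_arm(
  motion=[
    [0,0,-0.15,0,220],
  ],
)

```text
t: 27.57
tcp_pos: [0.4687, -0.077, 0.0211]
tool_rot: [0.705, 0.709, 0.008, -0.019]
force: [-0.3, 0.3, -0.8]
finger_gap: 0.478
```

>>> jog_arm(
  motion=[
    [0,0,-0.1,0,220],
  ],
)

```text
t: 27.65
tcp_pos: [0.4687, -0.077, 0.0205]
tool_rot: [0.705, 0.709, 0.008, -0.019]
force: [-2.9, 0.4, 19.7]
finger_gap: 0.482
```

>>> jog_arm(
  motion=[
    [0,0,0,0,100],
    [0,0,0,0,60],
    [0,0,0,0,20],
    [0,0,0,0,0],
    [0,0,0,0,0],
  ],
)

```text
t: 28.07
tcp_pos: [0.4694, -0.0774, 0.0211]
tool_rot: [0.705, 0.709, 0.008, -0.018]
force: [0.1, 0.8, -0.5]
finger_gap: 1.002
```

>>> jog_arm(
  motion=[
    [0,0,0.5,0,0],
    [0,0,1,0,0],
    [0,0,1.5,0,0],
    [0,0,1.5,0,0],
    [0,0,1.5,0,0],
    [0,0,1.5,0,0],
    [0,0,1.5,0,0],
    [0,0,1.5,0,0],
    [0,0,1.5,0,0],
    [0,0,1,0,0],
  ],
)

```text
t: 28.9
tcp_pos: [0.4664, -0.0762, 0.1609]
tool_rot: [0.705, 0.709, 0.007, -0.02]
force: [1.2, 0.6, 0.3]
finger_gap: 0.997
```

>>> jog_arm(
  motion=[
    [0,-1.5,0,0,0],
    [0,-2.5,0,0,0],
    [0,-2.5,0,0,0],
    [0,-2.5,0,0,0],
    [0,-2.5,0,0,0],
    [0,-2.5,0,0,0],
    [-0.5,-1.5,0,0,0],
    [-0.5,-0.5,0,0,0],
    [0,0,0,0,0],
    [0,0,0,0,0],
  ],
)

```text
t: 29.73
tcp_pos: [0.4548, -0.2415, 0.1736]
tool_rot: [0.704, 0.71, 0.009, -0.013]
force: [-0.0, -0.4, -0.7]
finger_gap: 1.001
```

Run:
```python
from h import *
s=sense();print(s["tcp_pos"],s["tool_rot"],s["force"])
c=cam("scene");
cv2.imwrite("pics/s13.png",cv2.resize(c[0][120:300,120:340,::-1],None,fx=3.5,fy=3.3))
```

```text
[ 0.4548023  -0.24151664  0.17362599] [ 0.7036372   0.71038651  0.00880052 -0.01297112] [-0.00867073 -0.4169616  -0.74658652]
```

View pics/s13.png

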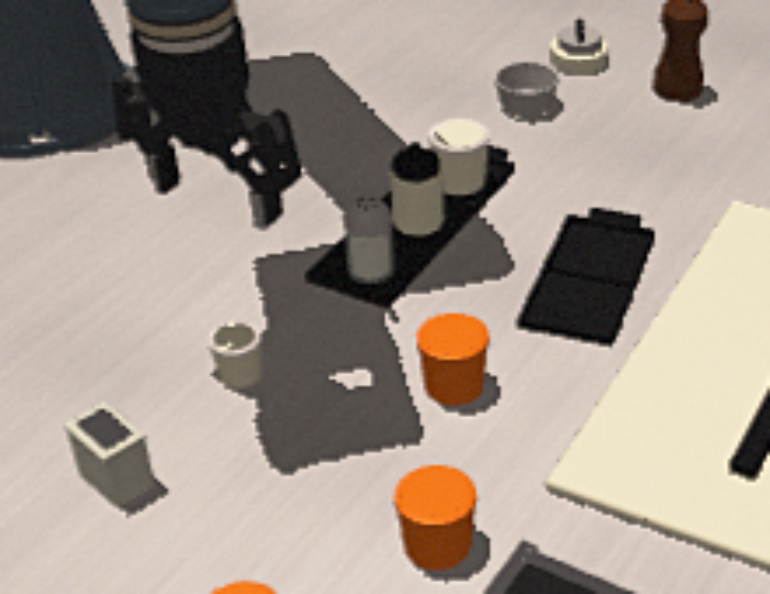

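The shaker stands in the far bay at (370,245). Now the small pot, (237,355).

>>> jog_arm(
  motion=[
    [-0.2,0,-1,0,0],
    [-0.2,0,-1.5,0,0],
    [0,0,-1.5,0,0],
    [0,0,-1.5,0,0],
    [0,0,-1.5,0,0],
    [0,0,-1.5,0,0],
    [0,0,-1,0,0],
    [0,0,-0.5,0,0],
    [0,0,0,0,0],
  ],
)

```text
t: 30.53
tcp_pos: [0.4517, -0.2292, 0.0725]
tool_rot: [0.699, 0.715, 0.01, -0.014]
force: [-0.6, -0.1, 0.1]
finger_gap: 0.994
```

>>> jog_arm(
  motion=[
    [0,-0.7,0,0,0],
    [0,-0.7,-0.5,0,0],
    [0,0,-1,0,0],
    [0,0,-1,0,0],
    [0,0,-0.8,0,0],
    [0,0,0,0,0],
  ],
)

```text
t: 31.03
tcp_pos: [0.4538, -0.246, 0.039]
tool_rot: [0.699, 0.715, 0.01, -0.01]
force: [-0.6, 1.2, -0.3]
finger_gap: 1.0
```

>>> jog_arm(
  motion=[
    [-0.2,0.2,-0.6,0,0],
    [0,0,-0.6,0,0],
    [0,0,-0.6,0,0],
    [0,0,-0.5,0,0],
    [0,0,-0.4,0,0],
    [0,0,0,0,0],
  ],
)

```text
t: 31.53
tcp_pos: [0.4508, -0.2431, 0.0082]
tool_rot: [0.699, 0.715, 0.01, -0.012]
force: [-0.6, -0.5, -0.5]
finger_gap: 0.998
```

Run:
```python
from h import *
s=sense();print(s["tcp_pos"],s["tool_rot"],s["force"])
c=cam("scene");
cv2.imwrite("pics/s14.png",cv2.resize(c[0][160:300,120:300,::-1],None,fx=4,fy=4))
```

```text
[ 0.45081545 -0.24314555  0.00817032] [ 0.69890103  0.71505703  0.00988471 -0.01153635] [-0.63061233 -0.52053736 -0.45099657]
```

View pics/s14.png

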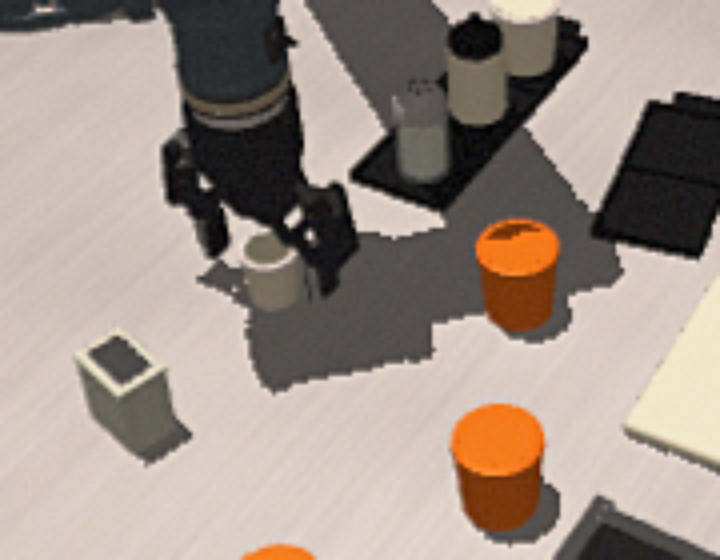

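The small pot (270,270) is between the fingers.

>>> jog_arm(
  motion=[
    [0,0,0,0,220],
    [0,0,0,0,220],
    [0,0,0,0,220],
    [0,0,0,0,220],
    [0,0,0,0,220],
    [0,0,0,0,220],
    [0,0,0,0,220],
  ],
)

```text
t: 32.17
tcp_pos: [0.4517, -0.2438, 0.0098]
tool_rot: [0.699, 0.715, 0.01, -0.01]
force: [0.3, -0.3, 0.1]
finger_gap: 0.479
```

>>> jog_arm(
  motion=[
    [0,0,0.5,0,220],
    [0,0,1,0,220],
    [0,0,1,0,220],
    [0,0,1,0,220],
    [0,0,1.5,0,220],
    [0,0,1.5,0,220],
    [0,0,1.5,0,220],
    [0,0,1.5,0,220],
    [0,0,1.5,0,220],
    [0,0,1,0,220],
  ],
)

```text
t: 33.0
tcp_pos: [0.4502, -0.2425, 0.1413]
tool_rot: [0.699, 0.715, 0.01, -0.01]
force: [1.0, 0.3, 0.3]
finger_gap: 0.482
```

Run:
```python
from h import *
s=sense();print(s["tcp_pos"],s["tool_rot"],s["force"])
c=cam("scene");
cv2.imwrite("pics/s15.png",cv2.resize(c[0][120:260,120:300,::-1],None,fx=4,fy=4))
```

```text
[ 0.45017066 -0.24245016  0.14130071] [ 0.69881463  0.71516305  0.00988043 -0.01011407] [1.02066547 0.34094945 0.25578202]
```

View pics/s15.png

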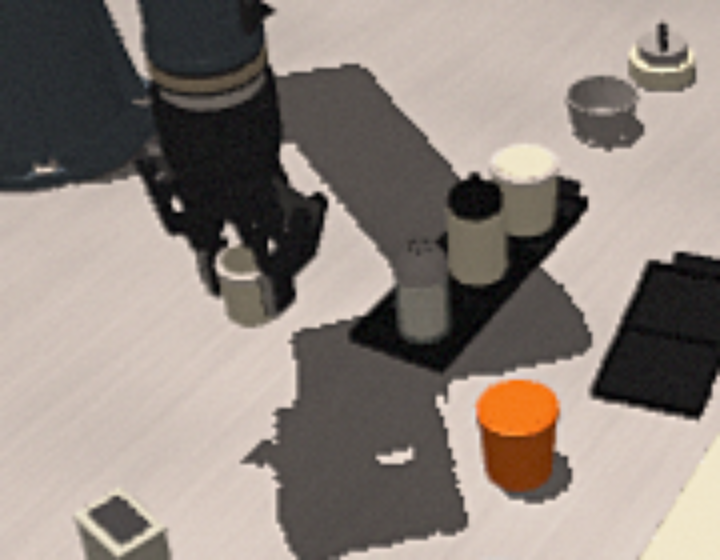

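>>> jog_arm(
  motion=[
    [1,1,0.5,1.5,220],
    [1.8,1.9,0,1.5,220],
    [1.8,1.9,0,1.5,220],
    [1.8,1.9,0,1.5,220],
    [1.8,1.9,0,1.5,220],
    [1.8,1.9,0,1.5,220],
    [1.8,1.9,0,1.5,220],
    [1.8,1.9,0,1.5,220],
    [1.8,1.9,0,1,220],
    [1.8,1.9,0,0,220],
  ],
)

```text
t: 33.88
tcp_pos: [0.6252, -0.0576, 0.1563]
tool_rot: [0.613, 0.79, 0.009, -0.005]
force: [0.5, -0.5, -0.8]
finger_gap: 0.484
```

>>> jog_arm(
  motion=[
    [1.5,1.5,0,0,220],
    [0.8,0.8,0,0,220],
    [0,0,0,0,220],
    [0,0,0,0,220],
  ],
)

```text
t: 34.22
tcp_pos: [0.6509, -0.0286, 0.1573]
tool_rot: [0.61, 0.792, 0.009, -0.005]
force: [-0.6, -0.5, -1.1]
finger_gap: 0.485
```

>>> jog_arm(
  motion=[
    [0.1,-0.1,-1,-1,220],
    [0,0,-1.5,-1,220],
    [0,0,-1.5,0,220],
    [0,0,-1.5,0,220],
    [0,0,-1.5,0,220],
    [0,0,-1.5,0,220],
    [0,0,-1,0,220],
    [0,0,-0.5,0,220],
    [0,0,0,0,220],
  ],
)

```text
t: 34.97
tcp_pos: [0.6424, -0.0405, 0.0502]
tool_rot: [0.631, 0.775, 0.006, -0.007]
force: [-0.3, 0.3, -0.3]
finger_gap: 0.481
```

Run:
```python
from h import *
s=sense();print(s["tcp_pos"],s["tool_rot"],s["force"])
c=cam("scene");
cv2.imwrite("pics/s16.png",cv2.resize(c[0][120:260,180:360,::-1],None,fx=4,fy=4))
```

```text
[ 0.64237663 -0.04048279  0.05016066] [ 0.63140514  0.7753942   0.00599209 -0.00744762] [-0.33375501  0.29293494 -0.28531481]
```

View pics/s16.png

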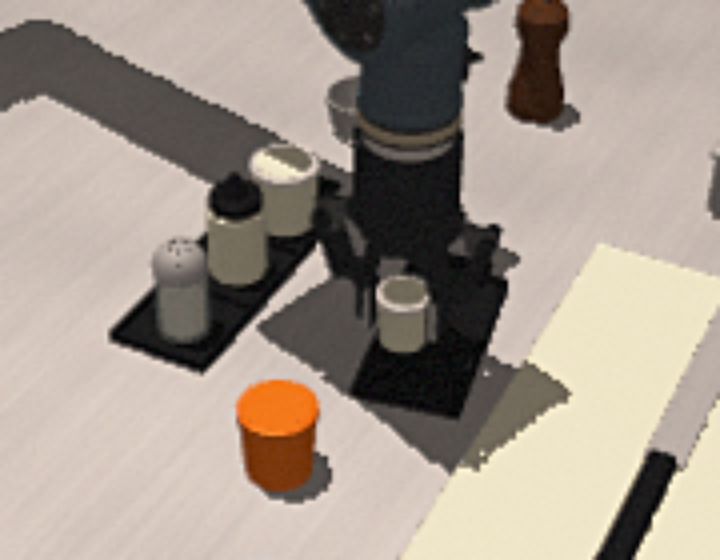

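>>> jog_arm(
  motion=[
    [0.5,0.5,0,0,220],
    [0.4,0.4,-0.3,0,220],
    [0,0,-0.5,0,220],
    [0,0,-0.5,0,220],
    [0,0,-0.3,0,220],
    [0,0,0,0,220],
  ],
)

```text
t: 35.52
tcp_pos: [0.6557, -0.0311, 0.037]
tool_rot: [0.631, 0.775, 0.008, -0.004]
force: [-0.0, 0.8, -0.7]
finger_gap: 0.479
```

>>> jog_arm(
  motion=[
    [-0.3,0,-0.5,0,220],
    [0,0,-0.5,0,220],
    [0,0,-0.4,0,220],
    [0,0,-0.3,0,220],
  ],
)

```text
t: 35.85
tcp_pos: [0.6525, -0.0309, 0.0191]
tool_rot: [0.631, 0.776, 0.008, -0.003]
force: [-0.7, 0.7, -0.5]
finger_gap: 0.484
```

>>> jog_arm(
  motion=[
    [0,0,-0.2,0,220],
  ],
)

```text
t: 35.93
tcp_pos: [0.6521, -0.0309, 0.0164]
tool_rot: [0.631, 0.776, 0.008, -0.004]
force: [-0.6, 0.5, 0.1]
finger_gap: 0.482
```

>>> jog_arm(
  motion=[
    [0,0,-0.2,0,220],
  ],
)

```text
t: 36.02
tcp_pos: [0.652, -0.031, 0.0139]
tool_rot: [0.631, 0.776, 0.008, -0.004]
force: [-0.0, 0.2, 0.7]
finger_gap: 0.479
```

>>> jog_arm(
  motion=[
    [0,0,-0.1,0,220],
  ],
)

```text
t: 36.1
tcp_pos: [0.6518, -0.031, 0.0124]
tool_rot: [0.631, 0.776, 0.008, -0.004]
force: [-0.0, -0.3, 3.3]
finger_gap: 0.481
```

>>> jog_arm(
  motion=[
    [0,0,0,0,100],
    [0,0,0,0,60],
    [0,0,0,0,20],
    [0,0,0,0,0],
    [0,0,0,0,0],
  ],
)

```text
t: 36.52
tcp_pos: [0.6525, -0.0313, 0.0129]
tool_rot: [0.631, 0.775, 0.008, -0.003]
force: [-0.2, 0.6, 0.4]
finger_gap: 0.998
```

>>> jog_arm(
  motion=[
    [0,0,0.5,0,0],
    [0,0,1,0,0],
    [0,0,1.5,0,0],
    [0,0,1.5,0,0],
    [0,0,1.5,0,0],
    [0,0,1.5,0,0],
    [0,0,1.5,0,0],
    [0,0,1.5,0,0],
    [0,0,1.5,0,0],
    [0,0,1,0,0],
  ],
)

```text
t: 37.35
tcp_pos: [0.6509, -0.0308, 0.1542]
tool_rot: [0.631, 0.775, 0.008, -0.003]
force: [0.7, 0.2, 0.2]
finger_gap: 1.0
```

>>> jog_arm(
  motion=[
    [-0.6,-1,1,-1.5,0],
    [-1.2,-2,1,-1.5,0],
    [-1.2,-2,0,-1.5,0],
    [-1.2,-2,0,-1.5,0],
    [-1.2,-2,0,-1.5,0],
    [-1.2,-2,0,-1.5,0],
    [-1.2,-2,0,-1.5,0],
    [-1.2,-2,0,-1.5,0],
    [-1.2,-2,0,-1.5,0],
    [-1.2,-2,0,-1.5,0],
  ],
)

```text
t: 38.18
tcp_pos: [0.5301, -0.2285, 0.1852]
tool_rot: [0.732, 0.681, 0.009, 0.003]
force: [0.6, -0.7, 0.6]
finger_gap: 0.999
```

>>> jog_arm(
  motion=[
    [-1.2,-2,0,-1.5,0],
    [-1.2,-2,0,-1.5,0],
    [-1.2,-2,0,-1.5,0],
    [-1.2,-2,0,-1.5,0],
    [-1.2,-2,0,-1.5,0],
    [-1.2,-2,0,-1.5,0],
    [-1,-2,0,-1.5,0],
    [-0.5,-1,0,-1,0],
    [0,0,0,0,0],
    [0,0,0,0,0],
  ],
)

```text
t: 39.02
tcp_pos: [0.4269, -0.392, 0.1888]
tool_rot: [0.806, 0.591, 0.007, 0.003]
force: [0.6, 0.2, -0.2]
finger_gap: 1.002
```

Run:
```python
from h import *
s=sense();q=R.from_quat(s["tool_rot"]).as_matrix();print(s["tcp_pos"],s["tool_rot"],"jaw",np.degrees(np.arctan2(q[1,1],q[0,1])),"tiltz",q[:,2])
c=cam("scene");
cv2.imwrite("pics/s17.png",cv2.resize(c[0][120:310,120:340,::-1],None,fx=3.5,fy=3.1))
W=cloud(c);Q=W.reshape(-1,3)
for nm,xy in dict(tin=(.4465,-.3875)).items():
    m=(np.hypot(Q[:,0]-xy[0],Q[:,1]-xy[1])<.05)&(Q[:,2]>.052)&(Q[:,2]<.08)
    print(nm,cv2.minAreaRect((Q[m,:2]*1000).astype(np.float32)),m.sum())
```

```text
[ 0.42692593 -0.39201588  0.18882882] [0.80629847 0.59145948 0.00689104 0.00331326] jaw -17.479032881498167 tiltz [ 0.01503179  0.00280858 -0.99988307]
tin ((445.6256103515625, -388.12774658203125), (37.928611755371094, 54.21199417114258), 75.47274017333984) 243
```

View pics/s17.png

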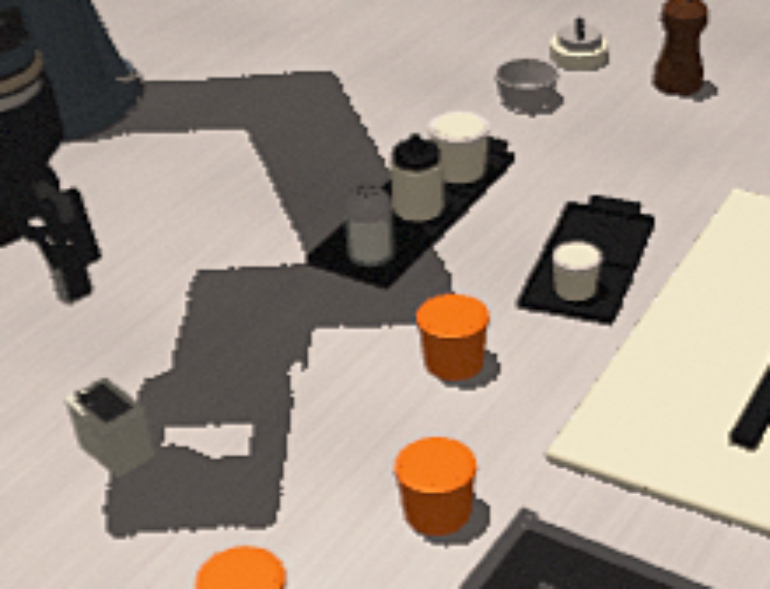

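The small pot stands in its bay at (577,270). The scene view puts the tin at (446,-388) mm with its long axis at about -15°, agreeing with the top view.

>>> jog_arm(
  motion=[
    [0.9,0.2,-0.5,1.5,0],
    [0.9,0.2,-1.5,1.3,0],
    [0,0,-1.5,0,0],
    [0,0,-1.5,0,0],
    [0,0,-1.5,0,0],
    [0,0,-1.5,0,0],
    [0,0,-1,0,0],
    [0,0,-0.5,0,0],
    [0,0,0,0,0],
  ],
)

```text
t: 39.82
tcp_pos: [0.4561, -0.3748, 0.0891]
tool_rot: [0.783, 0.622, 0.009, 0.003]
force: [-0.3, 0.3, -0.5]
finger_gap: 1.005
```

>>> jog_arm(
  motion=[
    [-0.5,-0.7,0,-1,0],
    [-0.4,-0.5,0,0,0],
    [0,0,-0.5,0,0],
    [0,0,0,0,0],
  ],
)

```text
t: 40.15
tcp_pos: [0.4481, -0.3879, 0.0854]
tool_rot: [0.788, 0.615, 0.009, 0.005]
force: [0.4, -0.0, -0.3]
finger_gap: 0.999
```

>>> jog_arm(
  motion=[
    [-0.2,0,-0.6,0,0],
    [0,0,-0.8,0,0],
    [0,0,-0.8,0,0],
    [0,0,-0.8,0,0],
    [0,0,-0.5,0,0],
    [0,0,0,0,0],
  ],
)

```text
t: 40.65
tcp_pos: [0.4455, -0.3895, 0.048]
tool_rot: [0.789, 0.615, 0.009, 0.006]
force: [0.5, 0.4, 1.2]
finger_gap: 0.997
```

Run:
```python
from h import *
s=sense();q=R.from_quat(s["tool_rot"]).as_matrix();print(s["tcp_pos"],"jaw",np.degrees(np.arctan2(q[1,1],q[0,1])),"tiltz",q[:,2])
c=cam("scene");
cv2.imwrite("pics/s18.png",cv2.resize(c[0][180:310,110:260,::-1],None,fx=4,fy=4))
```

```text
[ 0.4455065  -0.38951701  0.04801936] jaw -14.150340609408222 tiltz [ 0.02196746  0.00117263 -0.999758  ]
```

View pics/s18.png

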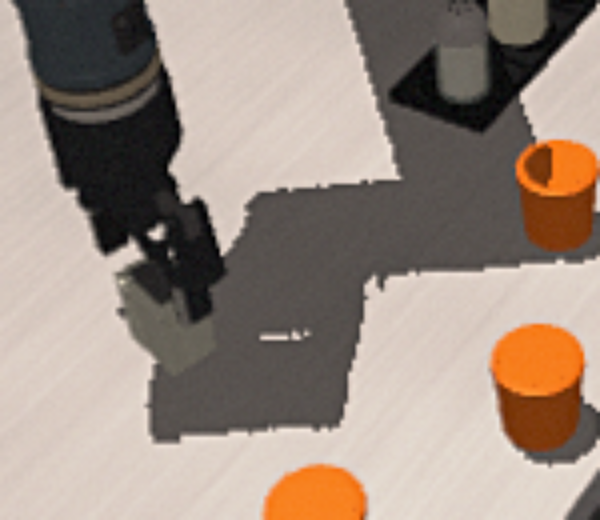

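The tin (165,310) lies between the fingers, with no contact force.

>>> jog_arm(
  motion=[
    [0,0.1,-0.6,0,0],
    [0,0,-0.8,0,0],
    [0,0,-0.8,0,0],
    [0,0,-0.6,0,0],
    [0,0,-0.4,0,0],
    [0,0,0,0,0],
  ],
)

```text
t: 41.2
tcp_pos: [0.446, -0.3884, 0.0129]
tool_rot: [0.789, 0.615, 0.009, 0.007]
force: [-0.5, 0.6, -0.1]
finger_gap: 0.999
```

>>> jog_arm(
  motion=[
    [0,0,0,0,200],
    [0,0,0,0,200],
    [0,0,0,0,200],
    [0,0,0,0,200],
    [0,0,0,0,200],
    [0,0,0,0,200],
    [0,0,0,0,200],
  ],
)

```text
t: 41.78
tcp_pos: [0.4462, -0.3887, 0.0135]
tool_rot: [0.789, 0.615, 0.009, 0.007]
force: [0.1, -0.3, -1.6]
finger_gap: 0.607
```

>>> jog_arm(
  motion=[
    [0,0,0.5,0,200],
    [0,0,1,0,200],
    [0,0,1,0,200],
    [0,0,1.5,0,200],
    [0,0,1.5,0,200],
    [0,0,1.5,0,200],
    [0,0,1.5,0,200],
    [0,0,1.5,0,200],
    [0,0,1.5,0,200],
    [0,0,1.5,0,200],
  ],
)

```text
t: 42.62
tcp_pos: [0.4443, -0.3862, 0.1539]
tool_rot: [0.789, 0.615, 0.009, 0.005]
force: [0.3, -0.1, -1.7]
finger_gap: 0.604
```

>>> jog_arm(
  motion=[
    [0.4,1,0.5,1,200],
    [0.8,1.9,0,1,200],
    [0.8,1.9,0,1,200],
    [0.8,1.9,0,1,200],
    [0.8,1.9,0,1,200],
    [0.8,1.9,0,1,200],
    [0.8,1.9,0,1,200],
    [0.8,1.9,0,1,200],
    [0.8,1.9,0,1,200],
    [0.8,1.9,0,1,200],
  ],
)

```text
t: 43.45
tcp_pos: [0.5226, -0.1962, 0.1699]
tool_rot: [0.729, 0.684, 0.011, 0.012]
force: [0.2, -0.4, -0.8]
finger_gap: 0.607
```

>>> jog_arm(
  motion=[
    [0.8,1.9,0,1,200],
    [0.8,1.9,0,1,200],
    [0.8,1.9,0,1,200],
    [0.8,1.9,0,1,200],
    [0.8,1.9,0,1,200],
    [0.8,1.9,0,1,200],
    [0.8,1.9,0,1,200],
    [0.8,1.9,0,1,200],
    [0.8,1.5,0,1,200],
    [0.6,1,0,1,200],
  ],
)

```text
t: 44.28
tcp_pos: [0.5973, 0.003, 0.1724]
tool_rot: [0.658, 0.753, 0.012, 0.007]
force: [0.1, 0.4, -0.5]
finger_gap: 0.609
```

Run:
```python
from h import *
s=sense();q=R.from_quat(s["tool_rot"]).as_matrix();print(s["tcp_pos"],"jaw",np.degrees(np.arctan2(q[1,1],q[0,1])),"tiltz",q[:,2],s["finger_gap"])
```

```text
[0.59726046 0.00303514 0.17243371] jaw 7.6539363995565415 tiltz [ 0.02574136  0.00893944 -0.99962867] 0.6093073051851631
```

Remaining: dx 3.8, dy 4.6, yaw about 4.5.

>>> jog_arm(
  motion=[
    [1,1.2,0,2,200],
    [1,1.2,0,2,200],
    [0.8,1,0,0.5,200],
    [0.6,0.7,0,0,200],
    [0,0,0,0,200],
    [0,0,0,0,200],
  ],
)

```text
t: 44.78
tcp_pos: [0.6309, 0.0516, 0.1729]
tool_rot: [0.624, 0.781, 0.012, 0.005]
force: [0.0, 0.5, -0.7]
finger_gap: 0.605
```

>>> jog_arm(
  motion=[
    [0,0,-1,0,200],
    [0,0,-1.2,0,200],
    [0,0,-1.2,0,200],
    [0,0,-1.2,0,200],
    [0,0,-1.2,0,200],
    [0,0,-1.2,0,200],
    [0,0,-1.2,0,200],
    [0,0,-0.8,0,200],
    [0,0,0,0,200],
  ],
)

```text
t: 45.53
tcp_pos: [0.625, 0.0445, 0.0747]
tool_rot: [0.628, 0.778, 0.009, 0.003]
force: [-0.7, 0.3, -1.3]
finger_gap: 0.605
```

Run:
```python
from h import *
s=sense();q=R.from_quat(s["tool_rot"]).as_matrix();print(s["tcp_pos"],"jaw",np.degrees(np.arctan2(q[1,1],q[0,1])),"tiltz",q[:,2],s["finger_gap"])
c=cam("scene");
cv2.imwrite("pics/s19.png",cv2.resize(c[0][120:260,180:360,::-1],None,fx=4,fy=4))
```

```text
[0.62498788 0.04451107 0.07469445] jaw 12.211197840409756 tiltz [ 0.01519309  0.00974477 -0.99983709] 0.6052766683426606
```

View pics/s19.png

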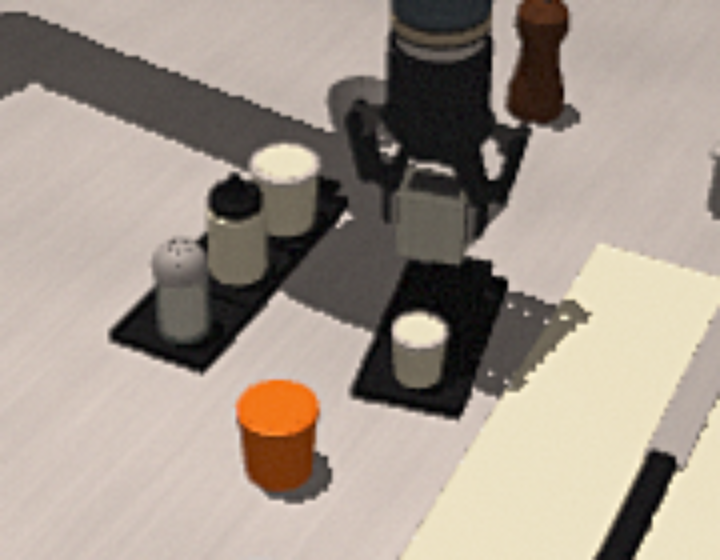

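>>> jog_arm(
  motion=[
    [0.5,0.3,-0.3,0,200],
    [0.5,0.2,-0.6,0,200],
    [0,0,-0.8,0,200],
    [0,0,-0.8,0,200],
    [0,0,-0.5,0,200],
    [0,0,0,0,200],
  ],
)

```text
t: 46.08
tcp_pos: [0.6387, 0.0493, 0.0448]
tool_rot: [0.628, 0.778, 0.01, 0.006]
force: [-0.5, 0.2, -0.9]
finger_gap: 0.601
```

>>> jog_arm(
  motion=[
    [-0.3,0,-0.6,0,200],
    [0,0,-0.6,0,200],
    [0,0,-0.6,0,200],
    [0,0,-0.4,0,200],
    [0,0,-0.1,0,200],
  ],
)

```text
t: 46.5
tcp_pos: [0.6349, 0.0495, 0.0194]
tool_rot: [0.628, 0.778, 0.01, 0.005]
force: [-0.6, 0.3, -0.6]
finger_gap: 0.604
```

>>> jog_arm(
  motion=[
    [0,0,-0.2,0,200],
  ],
)

```text
t: 46.58
tcp_pos: [0.6349, 0.0495, 0.0172]
tool_rot: [0.628, 0.778, 0.01, 0.005]
force: [-0.3, -0.1, -0.1]
finger_gap: 0.605
```

>>> jog_arm(
  motion=[
    [0,0,-0.15,0,200],
  ],
)

```text
t: 46.67
tcp_pos: [0.6348, 0.0494, 0.0157]
tool_rot: [0.628, 0.778, 0.01, 0.005]
force: [-2.7, 0.2, 13.9]
finger_gap: 0.605
```

>>> jog_arm(
  motion=[
    [0,0,0,0,60],
    [0,0,0,0,30],
    [0,0,0,0,0],
    [0,0,0,0,0],
    [0,0,0,0,0],
  ],
)

```text
t: 47.08
tcp_pos: [0.6362, 0.0492, 0.017]
tool_rot: [0.628, 0.778, 0.011, 0.007]
force: [0.3, -0.2, 0.5]
finger_gap: 1.0
```

>>> jog_arm(
  motion=[
    [0,0,0.5,0,0],
    [0,0,1,0,0],
    [0,0,1.5,0,0],
    [0,0,1.5,0,0],
    [0,0,1.5,0,0],
    [0,0,1.5,0,0],
    [0,0,1.5,0,0],
    [0,0,1.5,0,0],
    [0,0,1.5,0,0],
    [0,0,1.5,0,0],
  ],
)

```text
t: 47.92
tcp_pos: [0.6336, 0.0495, 0.1619]
tool_rot: [0.628, 0.778, 0.01, 0.005]
force: [0.4, -0.0, 0.5]
finger_gap: 1.0
```

>>> jog_arm(
  motion=[
    [0,-1.5,1.5,0,0],
    [0,-3,1,0,0],
    [0,-3,0,0,0],
    [0,-3,0,0,0],
    [0,-3,0,0,0],
    [0,-3,0,0,0],
    [0,-3,0,0,0],
    [0,-3,0,0,0],
    [0,-3,0,0,0],
    [0,-3,0,0,0],
  ],
)

```text
t: 48.75
tcp_pos: [0.6346, -0.239, 0.207]
tool_rot: [0.623, 0.782, 0.015, 0.015]
force: [-0.2, -0.1, -0.3]
finger_gap: 1.003
```

>>> jog_arm(
  motion=[
    [-1,-3,0,0,0],
    [-1,-3,0,0,0],
    [-1,-2,0,0,0],
    [-1,-1,0,0,0],
    [0,0,0,0,0],
    [0,0,0,0,0],
  ],
)

```text
t: 49.25
tcp_pos: [0.5921, -0.3422, 0.2135]
tool_rot: [0.626, 0.78, 0.015, 0.02]
force: [-0.3, -0.6, 0.9]
finger_gap: 1.001
```

Run:
```python
from h import *
s=sense();print(s["t"],s["tcp_pos"],s["force"])
ct=cam("top");cs=cam("scene")
cv2.imwrite("pics/t20.png",cv2.resize(ct[0][140:270,100:300,::-1],None,fx=4,fy=4))
cv2.imwrite("pics/s20.png",cv2.resize(cs[0][100:260,160:380,::-1],None,fx=3.6,fy=3.6))
exp=dict(big=(.462,.0885,.063,'c3',81),bottle=(.464,.0075,.067,'c3',0),shaker=(.466,-.0735,.083,'c3',-81),tin=(.6354,.049,.063,'c2',40.5),small=(.6526,-.030,.047,'c2',-40.5),mill=(.5735,.356,.12,0,0),ram=(.447,.252,.036,0,0),timer=(.453,.36,.047,0,0))
C=dict(c3=((.464,.0075),1.4),c2=((.644,.0095),12.3))
for nm,(x,y,zt,cd,yb) in exp.items():
    for k,c in(("top",ct),("scene",cs)):
        Q=cloud(c).reshape(-1,3); Q=Q[(np.hypot(Q[:,0]-x,Q[:,1]-y)<.038)&(Q[:,2]>.02)]
        if len(Q)<5: print(nm,k,"few");continue
        z=np.percentile(Q[:,2],97); T=Q[Q[:,2]>z-.007]; m=(T[:,:2].min(0)+T[:,:2].max(0))/2
        o=""
        if cd:
            (a,b),th=C[cd]; t=np.radians(th); d=m-[a,b]; o="local off %.1f %.1f"%(1e3*(d[0]*np.cos(t)+d[1]*np.sin(t)),1e3*(-d[0]*np.sin(t)+d[1]*np.cos(t))-yb)
        print(nm,k,"ztop %.3f"%z,m.round(4),o,len(T))
```

```text
49.25 [ 0.5921211  -0.34224492  0.21345628] [-0.26097355 -0.64361142  0.90022101]
big top ztop 0.068 [0.4638 0.0871] local off 1.8 -1.5 208
big scene ztop 0.064 [0.4627 0.087 ] local off 0.6 -1.5 146
bottle top ztop 0.097 [ 0.4562 -0.005 ] local off -8.1 -12.3 21
bottle scene ztop 0.092 [0.4657 0.0066] local off 1.7 -1.0 22
shaker top ztop 0.797 [ 0.4406 -0.0567] local off -25.0 17.4 148
shaker scene ztop 0.079 [ 0.4796 -0.0671] local off 13.8 6.1 11
tin top ztop 0.068 [0.6392 0.0489] local off 3.7 -1.0 150
tin scene ztop 0.065 [0.6387 0.0505] local off 3.6 0.6 135
small top ztop 0.052 [ 0.6509 -0.032 ] local off -2.2 -1.6 101
small scene ztop 0.049 [ 0.6524 -0.0306] local off -0.3 -0.5 107
mill top ztop 0.122 [0.5732 0.3578]  46
mill scene ztop 0.118 [0.5738 0.3539]  37
ram top ztop 0.041 [0.4475 0.2525]  60
ram scene ztop 0.036 [0.4468 0.2505]  67
timer top ztop 0.048 [0.4547 0.364 ]  33
timer scene ztop 0.045 [0.4496 0.3604]  14
```

View pics/t20.png

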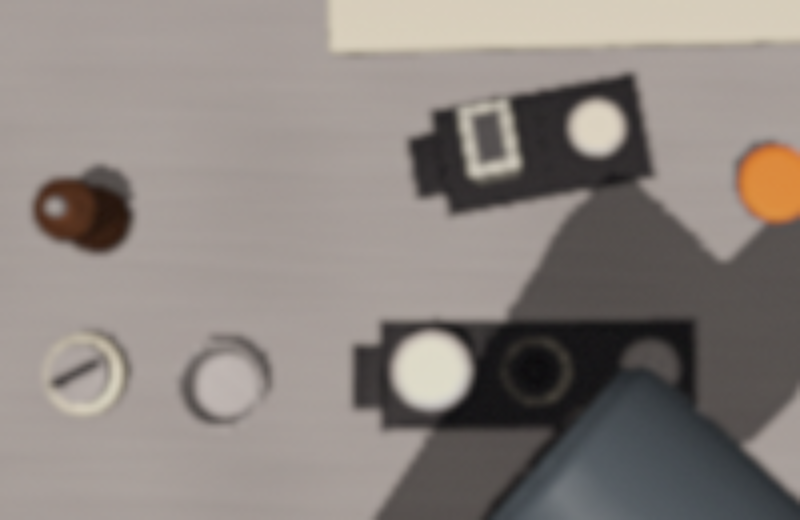

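View pics/s20.png

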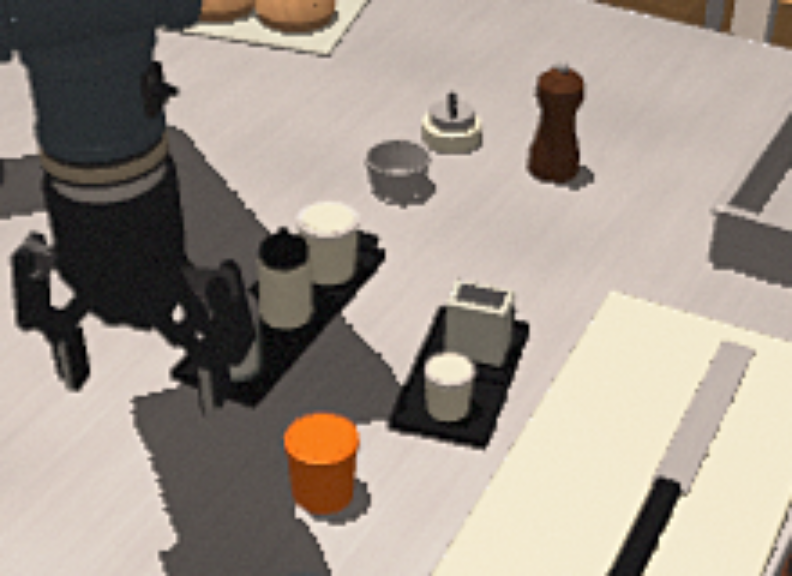

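Four of the five measure well centred, with heights right, and the bystanders are unmoved. The arm blocks the shaker, so I'll move clear and check it.

>>> jog_arm(
  motion=[
    [0,-2,0,0,0],
    [0,-3,0,0,0],
    [0,-3,0,0,0],
    [0,-3,0,0,0],
    [0,-2,0,0,0],
    [0,-1,0,0,0],
    [0,0,0,0,0],
    [0,0,0,0,0],
  ],
)

```text
t: 50.02
tcp_pos: [0.6001, -0.4704, 0.2144]
tool_rot: [0.618, 0.786, 0.017, 0.018]
force: [0.3, 0.2, 0.8]
finger_gap: 0.996
```

Run:
```python
from h import *
s=sense();print(s["t"],s["tcp_pos"],s["qd"].round(3))
ct=cam("top");cs=cam("scene")
cv2.imwrite("pics/t21.png",cv2.resize(ct[0][140:270,160:320,::-1],None,fx=4,fy=4))
cv2.imwrite("pics/s21.png",cv2.resize(cs[0][100:260,160:380,::-1],None,fx=3.6,fy=3.6))
for k,c in(("top",ct),("scene",cs)):
    Q=cloud(c).reshape(-1,3); Q=Q[(np.hypot(Q[:,0]-.468,Q[:,1]+.077)<.038)&(Q[:,2]>.02)&(Q[:,2]<.1)]
    z=np.percentile(Q[:,2],97); T=Q[Q[:,2]>z-.015]; print(k,z,(T.min(0)+T.max(0))/2,len(T))
```

```text
50.0167 [ 0.60010483 -0.47035536  0.21443752] [ 0.01   0.005 -0.004  0.001 -0.001  0.002]
top 0.08586499424731801 [ 0.46799208 -0.07360782  0.08085835] 142
scene 0.08224386204415687 [ 0.46798276 -0.07873407  0.07614455] 114
```

View pics/s21.png

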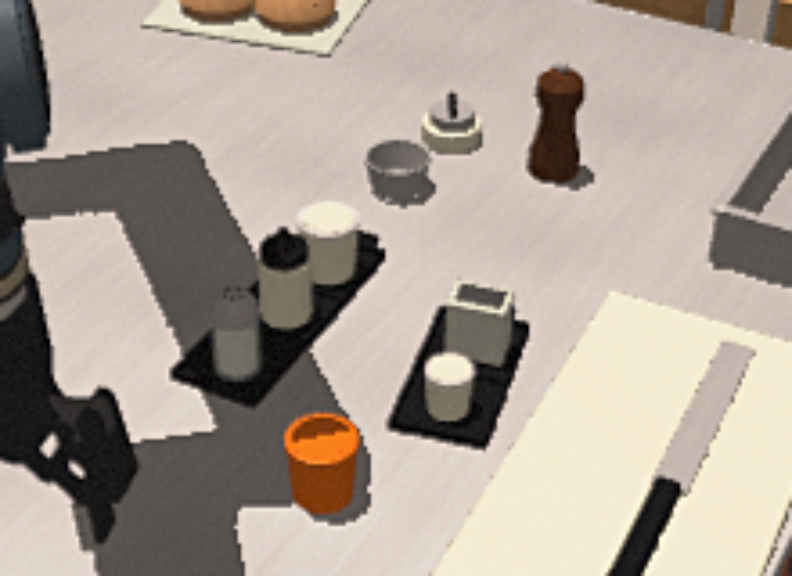

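View pics/t21.png

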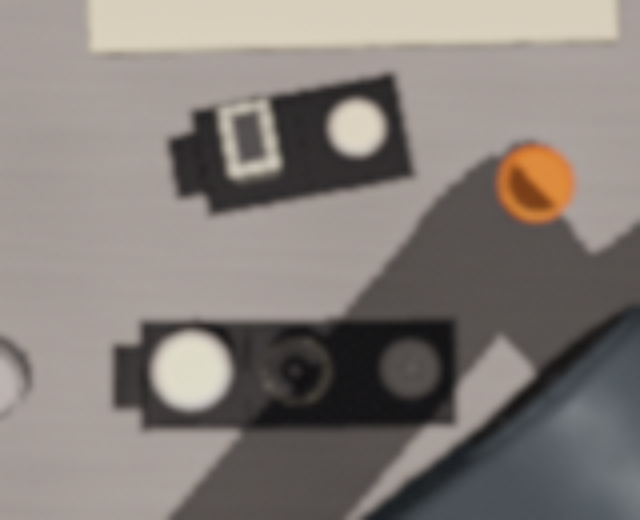

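All five stand upright in their bays (top crop: pot (191,370), bottle (297,370), shaker (408,368), tin (248,140), small pot (357,128)). The arm is clear and still, so I'll hand in.

```bash
python3 -c "
from station import *
print(sign_off())"
```

```text
the job is handed in; nothing more can be done
None
```

All five items are in their assigned bays, and I handed the job in at about 50 s; the hand-in gave no verdict. Caddy3 has the big pot by the tab, the bottle in the middle and the shaker in the far bay. Caddy2 has the tin by the tab and the small pot in the other bay. Each was lowered to the floor of its bay before release.

**Last checks:**
- **Position:** my depth measurements put every item within about 5 mm of its bay centre, against 22 mm allowed, apart from one bad bottle reading (below).
- **Upright:** all five looked upright in both views. I judged this by eye and did not measure the tilt.
- **Bystanders:** mill, ramekin and timer re-measured within about 4 mm of their starting readings. I never went near the orange pots.
- **Arm:** clear of everything and at rest at hand-in.

**Checks that disagreed:**
- **Cameras:** the two cameras differ by 4–5 mm in height and by up to about 5 mm in y, so I averaged them for pick positions and bay centres.
- **Bottle:** one automatic top-view reading was 12 mm off, on only 21 points and with the arm nearby. The scene camera gave under 2 mm, and it looks centred in the picture.
- **Shaker:** the first readings were blocked by the arm. After moving it clear, the shaker read correctly.
- **Tool tilt:** the tool drifted up to about 0.07 rad off vertical during the job, but was under 0.05 rad at every release.
- **Contact force:** setting the bottle down gave the highest reading I saw at the wrist, about 46 N against the 120 N limit.

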